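# Clamp a vial in a backlashed screw stage

## Task

The jaw of the screw-driven clamping stage stands too close for the larger brown vial. Turn the hand wheel by its upright handle to wind the jaw back past the vial's width until it is nearly at its open end, stand the vial upright on the bed between the jaws, then wind the jaw in with the wheel from the open side until the slack of the screw is taken up and the vial is lightly but firmly nipped in the V, with around 8 newtons. It is glass, so feel for the contact and do not squeeze it hard, do not ease the wheel back afterwards, and leave the things round about where they are.

Things in the scene. Friction and masses are not known exactly. Their poses are not given: they have to be found in the camera images.
- stage: clamping stage fixed to the worktop: aluminium bed 90 mm wide (x), 250 mm long (y, -122 to +128 mm), 12 mm thick. Origin on the worktop; y along the bed toward the hand wheel, z up. A grey gear head 58 mm high at y +88 mm carries the wheel. The moving jaw slides along y; the fixed V jaw at the -y end opens to +y. Both jaws are about 45 mm wide in x, tops at most 30 mm above the worktop.
- wheel_axis (a point): on the upright axis of the hand wheel, 74 mm above the worktop, in the wheel's disc (84 mm across, rim top at 79 mm). Clockwise from above closes the jaw, 36 mm a turn. Slack about 0.6 rad: after reversing, the wheel turns almost freely (0.3 N at the handle) before the jaw follows; then about 2 N at the handle move the jaw, and on the vial that rises by about 1 N for every 5 N of nip.
- handle (a point): middle of the hand wheel's upright handle, a black plastic grip 14 mm across that stands on the wheel from 80 to 113 mm above the worktop (this point is at 98 mm), 30 mm from the wheel's axis. The grip spins freely on its own pin, so the fingers can keep their heading while they carry it round. It starts at various angles round the axis.
- jaw (a joint): travel of the moving jaw in m: 0 = fully open end stop, grows as it closes, to 0.045. The vial is nipped at about 0.020, but this varies by up to 0.006 either way with the V jaw and must be found by feel. The screw holds the jaw where it is left.
- wheel (a joint): lost motion between wheel and screw in rad: +0.3 = slack fully taken up in the closing direction (wheel pushing the jaw in), -0.3 = taken up in the opening direction.
- seat (a point): point on top of the bed (12 mm above the worktop) at stage x 0, y -45 mm: nominal centre of the clamped vial's foot. The V jaw is clamped by hand: the true centre lies up to 6 mm off along y. The jaw face at travel 0 is 36.5 mm from here. With the jaw within 4 mm of fully open, a vial set down 11 mm from here toward the wheel clears both jaws; closing then pushes it into the V.
- vial_mid (a point): centre of the larger brown glass vial with a white screw cap, 33 mm across and 70 mm tall (straight body to about 45 mm up, then shoulder and 26 mm cap); this point is on its axis, 35 mm above its foot; z along its axis. It stands upright on the worktop at the start. 40 g.
- small_vial: bystander: smaller brown vial with green cap, 25 mm across, 48 mm tall; origin at the centre of its foot
- tape: bystander: roll of tape, 96 mm across, 25 mm high, lying flat; origin at the centre of its underside
- pen: bystander: marker pen, 122 mm long, 11 mm thick, lying along its y; origin at the centre of its underside
- jaw_face (a point): middle of the flat rubber face plate of the moving jaw, spring-backed at 10 N per mm of give, 4 mm at most (44 mm wide, from 14 to 30 mm above the worktop; this point is at 22 mm); the face looks along the stage's -y, toward the V jaw
There are look-alikes about, which are no part of the job. What is shaped like the part that bears vial_mid but pink is not meant.

How it is judged:
By the outcome, as a careful person would: the job done as asked, in the order asked, and still so for the second after the job is handed in, with the robot touching nothing.
It also fails if it takes over 72 s, if anything falls off the work surface, if the arm or the gripper's body presses on something with over 40 N, if the wrist force passes 120 N, or if a joint passes its speed limit or range.

## Robot

A 6-joint arm with a two-finger parallel gripper is mounted at the origin on a cart in front of the work surface, level with it; the furniture and walls round the work are solid. World frame = base frame: x ahead of the robot, y to its left, z up, the work surface at z = 0. Lengths are in m, angles in rad, forces in N, time in s.
With the tool pointing down it reaches from about 0.35 to 0.775 m from the base axis. Payload 7.3 kg.
Tool frame: the origin (TCP) lies at the very end of the fingers, on their centre line; the grasp point (between the pads) lies 19 mm behind it; z points along the fingers, y is the direction in which the jaws open and shut (so a half turn about z gives the same grasp; the last joint's range is limited). The gripper opens to 92 mm and grips with 3 to 60 N. Pads are 19 mm wide; open, the fingers measure 130 mm over their backs; the gripper's body (75 mm by 190 mm) begins 47 mm behind the grasp point.
Start: joints at [-1.315, 0.342, 1.524, -0, 1.275, -0.146], TCP at [0.205, -0.483, 0.227] pointing down, gripper open.
Joint ranges: [-2.53, 2.53], [-0.77, 2.02], [0.04, 2.7], [-1, 4.14], [0.28, 2.66], [-3.11, 3.11]. Speed limits (rad/s): [2.57, 2.57, 3.14, 3.14, 3.14, 3.14].

## Interface

Orientations are given as [roll, pitch, yaw] about the fixed x, y, z axes, in that order (R = Rz(yaw) Ry(pitch) Rx(roll)).
In Python, from cell import monitor, eyes, order gives the robot as it stands. The module is installed in compiled form; this text tells all that it offers.
- The arm moves only by the tool carry_out, never from a script. Its argument "targets" is a list of rows, each a list of 2 entries, a list of its own where there are three numbers: the shift along the tool's x, y, z in m, then the turn about the tool's z in rad. In form: [[[dx, dy, dz], twist], ...]. A call has 1 to 10 rows; each row shifts and turns the pose as measured when the row begins, along the tool's axes as they then stand; what a row does not reach is not made up. A row lasts 1/8 s, in which the tool goes at most 62.5 mm and 10.7 degrees, less where a joint would pass 70% of its speed; a pose out of reach is approached as far as the arm can. A call is refused whole if a number of a shift passes 0.0625 or a number of a turn 0.188, either way. A call with a gripper value outside its range is refused whole. "fingers" is the closure, from 0 (fully open) to 1 (shut), set as the call begins (left out, the last holds). The fingers move at their own pace and stop on an object; "grip_force" is the grip in N (left out, the last holds). Time passes only in rows, so rows that do not move let the fingers close. It gives the time, the measured TCP pose, the force and the opening at its end, in the units of the state.
- monitor.observe(): the state, without advancing time (a new reading comes with each control period).
- eyes.read_camera(name): name is "scene" or "side" or "wrist"; returns the picture (420x560x3 uint8, red, green, blue); there is no depth.
- eyes.camera_info(name): a dict with "K" (3x3 intrinsics, pixels), "rvec" (rotation vector, rad) and "tvec" (3), from world to camera coordinates, as OpenCV has them. Camera axes: x right, y down, z forward; pixel columns grow to the right and rows downward; lengths in m; the calibration is good to about 2 mm. A picture is of the moment at which its call begins: read the wrist's pose just before it. camera_info takes no time and is no camera call; for the wrist camera it gives the pose at the moment of the call.
- order.hand_in(): hands the job in, once; it reports no verdict.
The state is a dict: "time": time; "qpos": joint angles; "qvel": joint speeds; "joint_efforts": joint torques, N m; "tool_pos": TCP position; "tool_rot": TCP orientation; "contact_force": force on the tool from outside, world axes, zero at the start; "torque": the same for the moment, N m; "opening": finger opening in m.
Only numpy, scipy, OpenCV 4.12 (cv2) and the standard library are available. Lean on these libraries where they do the work, as an engineer would, in place of code of your own. Each camera call takes 0.05 s, during which the arm holds its last target.

## Working session

There is one attempt and no reset: what is moved stays moved. The work goes in short steps, Python scripts to look and compute and a tool call to move; the robot and the scene stay as the last step left them, time stands still between calls to the robot, and variables do not carry over. Pictures are saved under pics/ and viewed, and the job is handed in when it is done.

Besides the shell and the picture viewer there is one more tool, called after "Emit:" as name(argument=value, ...) on one line, values as JSON. carry_out: Moves the arm, as the interface text tells. Its arguments: {"type":"object","properties":{"targets":{"type":"array","items":{"type":"array"}},"fingers":{"type":"number"},"grip_force":{"type":"number"}},"required":["targets"]}

```bash
ls; mkdir -p pics; python3 - <<'E'
from cell import monitor, eyes, order
import cv2
s=monitor.observe(); print(s)
for n in ["scene","side","wrist"]:
    i=eyes.camera_info(n); print(n,i)
    cv2.imwrite(f"pics/a_{n}.png",eyes.read_camera(n)[:,:,::-1])
E
```

```text
pics
{'time': 0.0, 'qpos': array([-1.31503808e+00,  3.42737723e-01,  1.52501887e+00, -1.60520687e-05,
        1.27542115e+00, -1.46009470e-01]), 'qvel': array([ 3.34863131e-04, -1.79012494e-03,  4.97525272e-05, -3.88142582e-04,
        1.30373909e-03,  1.68954933e-03]), 'joint_efforts': array([-1.55068297e-03, -4.31246459e+01, -2.44213986e+01,  7.15618883e-02,
        5.60708146e-02, -1.35777091e-04]), 'tool_pos': array([ 0.20520405, -0.48278307,  0.22603655]), 'tool_rot': array([-3.14002220e+00, -2.15430585e-04,  4.01772229e-01]), 'contact_force': array([ 0.28417512, -0.49535604,  0.952759  ]), 'torque': array([-0.01883462,  0.00569801, -0.00027744]), 'opening': 0.09193312497120976}
scene {'K': array([[522.21137259,   0.        , 289.72623506],
       [  0.        , 522.21137259, 210.68031451],
       [  0.        ,   0.        ,   1.        ]]), 'rvec': array([ 1.30843189, -2.12021822,  0.99831052]), 'tvec': array([0.1625879 , 0.3838384 , 0.88334486])}
side {'K': array([[462.30595908,   0.        , 277.5518446 ],
       [  0.        , 462.30595908, 208.62281886],
       [  0.        ,   0.        ,   1.        ]]), 'rvec': array([ 2.15846801, -0.12414421,  0.08146739]), 'tvec': array([-0.51786325,  0.07407519,  1.22327637])}
wrist {'K': array([[345.26805496,   0.        , 282.68896352],
       [  0.        , 345.26805496, 202.54280046],
       [  0.        ,   0.        ,   1.        ]]), 'rvec': array([-2.43376203,  1.61140889,  0.21123166]), 'tvec': array([-0.52392451, -0.03239726,  0.38909589])}
```

View pics/a_scene.png

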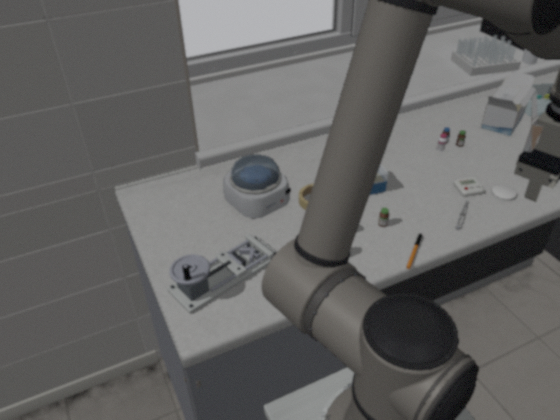

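View pics/a_side.png

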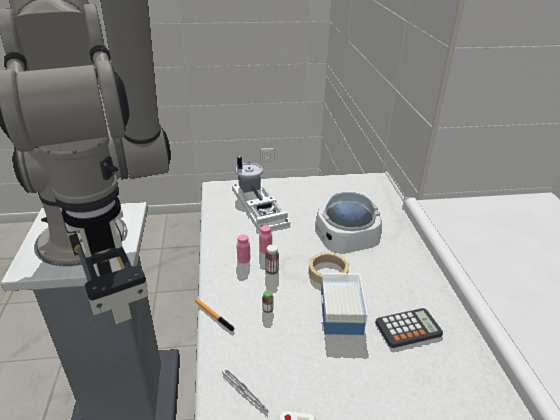

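View pics/a_wrist.png

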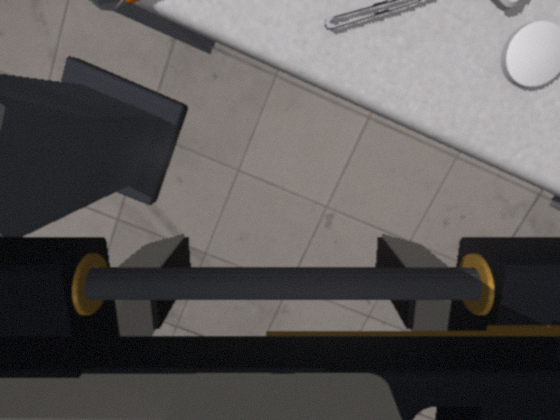

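```bash
cat > h.py <<'E'
import numpy as np, cv2
from scipy.spatial.transform import Rotation as Ro
def unproj(info,u,v,z):
    R=cv2.Rodrigues(np.array(info['rvec'],float))[0]; t=np.array(info['tvec'],float)
    d=R.T@np.linalg.inv(info['K'])@np.array([u,v,1.]); c=-R.T@t
    return c+d*(z-c[2])/d[2]
def proj(info,P):
    return cv2.projectPoints(np.atleast_2d(np.array(P,float)),np.array(info['rvec'],float),np.array(info['tvec'],float),info['K'],None)[0].reshape(-1,2)
def crop(src,dst,u0,v0,u1,v1,f):
    im=cv2.imread(src)[v0:v1,u0:u1]; cv2.imwrite(dst,cv2.resize(im,None,fx=f,fy=f,interpolation=cv2.INTER_CUBIC))
E
python3 - <<'E'
from h import *
crop('pics/a_side.png','pics/b1.png',225,145,305,285,5)
crop('pics/a_scene.png','pics/b2.png',155,225,285,315,6)
E
```

```text
(no output)
```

View pics/b1.png

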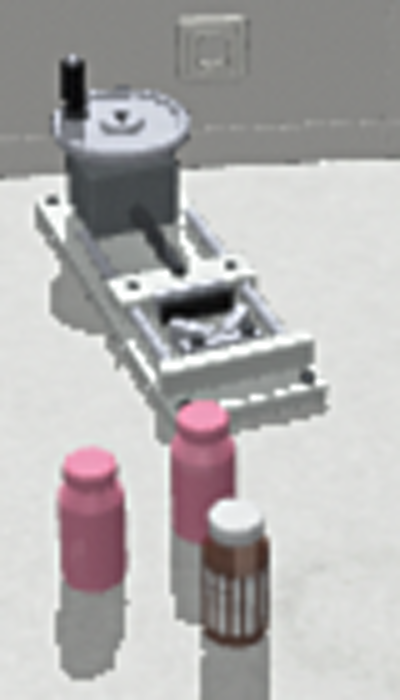

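View pics/b2.png

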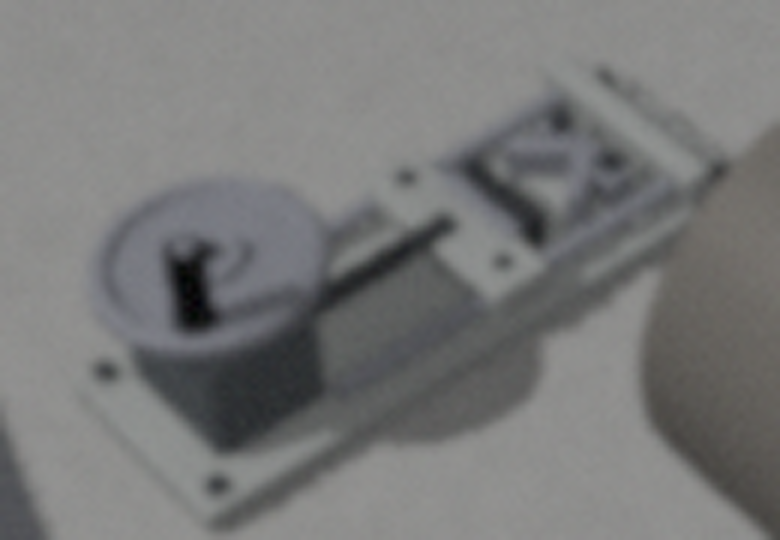

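```bash
python3 - <<'E'
from h import *
from cell import eyes
S=eyes.camera_info('side');C=eyes.camera_info('scene')
s=lambda u,v,z:print('side',unproj(S,225+u/5,145+v/5,z).round(4))
c=lambda u,v,z:print('scene',unproj(C,155+u/6,225+v/6,z).round(4))
print('wheel');s(122,118,.079);c(212,262,.079)
print('handle');s(75,115,.08);s(72,88,.098);s(70,58,.113);c(195,325,.08);c(190,285,.098);c(186,245,.113)
print('bed corner +y');s(37,200,.012);c(85,395,.012);c(213,518,.012)
print('bed -y');s(178,408,.012);s(327,383,.012);c(605,70,.012);c(722,170,.012)
print('vial foot');s(236,640,.0);print('cap');s(236,507,.07)
print('small');
for u,v,z in [(268,311,0),(268,294,.048)]: print(unproj(S,u,v,z).round(4))
for u,v,z in [(383,223,0),(384,210,.048)]: print(unproj(C,u,v,z).round(4))
print('pink');s(92,585,0);s(203,540,0)
print('tape',unproj(S,329,265,.025).round(3))
print('pen',unproj(S,196,300,0.01).round(3),unproj(S,233,330,0.01).round(3))
E
```

```text
wheel
side [0.4584 0.1828 0.079 ]
scene [0.452  0.1861 0.079 ]
handle
side [0.4307 0.1875 0.08  ]
side [0.4296 0.188  0.098 ]
side [0.4294 0.1975 0.113 ]
scene [0.4252 0.2008 0.08  ]
scene [0.4261 0.1998 0.098 ]
scene [0.4296 0.198  0.113 ]
bed corner +y
side [0.4059 0.2052 0.012 ]
scene [0.4754 0.2347 0.012 ]
scene [0.4006 0.2114 0.012 ]
bed -y
side [ 0.4728 -0.0215  0.012 ]
side [ 0.5563 -0.0069  0.012 ]
scene [ 0.5502 -0.0016  0.012 ]
scene [ 0.477  -0.0189  0.012 ]
vial foot
side [ 0.4848 -0.1969  0.    ]
cap
side [ 0.4861 -0.1824  0.07  ]
small
[ 0.462  -0.3186  0.    ]
[ 0.4624 -0.3155  0.048 ]
[ 0.4651 -0.3122  0.    ]
[ 0.4605 -0.3058  0.048 ]
pink
side [ 0.4184 -0.1489  0.    ]
side [ 0.4765 -0.1199  0.    ]
tape [ 0.619 -0.211  0.025]
pen [ 0.306 -0.278  0.01 ] [ 0.384 -0.373  0.01 ]
```

```bash
cat >> h.py <<'E'
def plan(p0,yaw0,p1,yaw1,n=None,step=.05,rnd=4):
    """rows from p0,yaw0 to p1,yaw1 straight"""
    p0=np.array(p0,float);p1=np.array(p1,float);dy=(yaw1-yaw0+np.pi)%(2*np.pi)-np.pi
    if n is None: n=max(1,int(np.ceil(max(np.linalg.norm(p1-p0)/step,abs(dy)/.17))))
    rows=[]
    for i in range(n):
        y=yaw0+dy*i/n; d=(p1-p0)/n
        x=np.array([np.cos(y),np.sin(y)]);t=np.array([np.sin(y),-np.cos(y)])
        rows.append([[round(float(d[:2]@x),rnd),round(float(d[:2]@t),rnd),round(float(-d[2]),rnd)],round(float(-dy/n),3)])
    return rows
def st():
    from cell import monitor
    s=monitor.observe(); print('t',round(s['time'],2),'p',s['tool_pos'].round(4),'rot',s['tool_rot'].round(3),'F',s['contact_force'].round(2),'T',s['torque'].round(3),'op',round(s['opening'],4)); return s
E
python3 - <<'E'
from h import *
s=st()
r=plan(s['tool_pos'],s['tool_rot'][2],[.38,-.24,.27],1.883)
print(r)
print(plan([.38,-.24,.27],1.883,[.49,0.09,.3],1.883))
from cell import eyes
S=eyes.camera_info('side')
for u,v in [(318,235),(330,248),(380,242)]: print(unproj(S,u,v,0.0).round(3))
E
```

```text
t 0.15 p [ 0.2053 -0.4829  0.2262] rot [-3.14  -0.     0.402] F [ 1.29  0.58 -0.86] T [-0.026 -0.015  0.009] op 0.0918
[[[0.0284, -0.0172, -0.0049], -0.165], [[0.0309, -0.0124, -0.0049], -0.165], [[0.0325, -0.0071, -0.0049], -0.165], [[0.0332, -0.0017, -0.0049], -0.165], [[0.033, 0.0037, -0.0049], -0.165], [[0.032, 0.0091, -0.0049], -0.165], [[0.03, 0.0142, -0.0049], -0.165], [[0.0273, 0.019, -0.0049], -0.165], [[0.0238, 0.0232, -0.0049], -0.165]]
[[[0.04, 0.0294, -0.0043], -0.0], [[0.04, 0.0294, -0.0043], -0.0], [[0.04, 0.0294, -0.0043], -0.0], [[0.04, 0.0294, -0.0043], -0.0], [[0.04, 0.0294, -0.0043], -0.0], [[0.04, 0.0294, -0.0043], -0.0], [[0.04, 0.0294, -0.0043], -0.0]]
[ 0.624 -0.059  0.   ]
[ 0.644 -0.118  0.   ]
[ 0.781 -0.107  0.   ]
```

Emit:
carry_out(targets=[[[0.0284,-0.0172,-0.005],-0.165],[[0.031,-0.0124,-0.005],-0.165],[[0.0325,-0.007,-0.005],-0.165],[[0.033,-0.0017,-0.005],-0.165],[[0.033,0.0037,-0.005],-0.165],[[0.032,0.009,-0.005],-0.165],[[0.03,0.014,-0.005],-0.165],[[0.0273,0.019,-0.005],-0.165],[[0.0238,0.0232,-0.005],-0.165],[[0,0,0],0]])

```text
time: 1.4
tool_pos: [0.3784, -0.2281, 0.2706]
tool_rot: [-3.142, -0.007, 1.934]
contact_force: [-0.5, 0.5, -1.2]
opening: 0.0919
```

```bash
python3 - <<'E'
from h import *
from cell import eyes
s=st()
import pickle
i=eyes.camera_info('wrist'); im=eyes.read_camera('wrist'); cv2.imwrite('pics/c.png',im[:,:,::-1]); pickle.dump(i,open('c.pkl','wb'))
print(plan(s['tool_pos'],s['tool_rot'][2],[.46,0.04,.3],1.883))
E
```

```text
t 1.4 p [ 0.3784 -0.2281  0.2706] rot [-3.142 -0.007  1.934] F [-0.49  0.46 -1.19] T [-0.05  -0.132 -0.01 ] op 0.0919
[[[0.0369, 0.0286, -0.0049], 0.008], [[0.0372, 0.0283, -0.0049], 0.008], [[0.0374, 0.028, -0.0049], 0.008], [[0.0377, 0.0276, -0.0049], 0.008], [[0.0379, 0.0273, -0.0049], 0.008], [[0.0381, 0.027, -0.0049], 0.008]]
```

View pics/c.png

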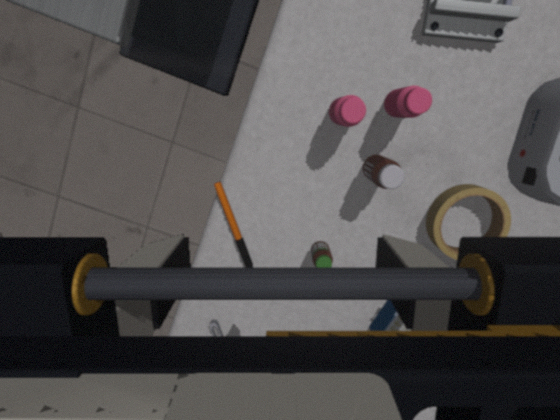

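Emit:
carry_out(targets=[[[0.036,0.045,-0.006],0],[[0.036,0.045,-0.006],0],[[0.036,0.045,-0.006],0],[[0.036,0.035,-0.006],0],[[0.036,0.025,-0.006],0],[[0,0,0],0.05]])

```text
time: 2.2
tool_pos: [0.5015, 0.0066, 0.2992]
tool_rot: [-3.136, -0.006, 1.855]
contact_force: [-0.6, -0.6, 0.3]
opening: 0.0919
```

```bash
python3 - <<'E'
from h import *
from cell import eyes
s=st()
import pickle
i=eyes.camera_info('wrist'); im=eyes.read_camera('wrist'); cv2.imwrite('pics/d.png',im[:,:,::-1]); pickle.dump(i,open('d.pkl','wb'))
crop('pics/c.png','pics/c2.png',300,60,440,290,3)
E
```

```text
t 2.2 p [0.5015 0.0066 0.2992] rot [-3.136 -0.006  1.855] F [-0.56 -0.57  0.3 ] T [-0.014 -0.201  0.043] op 0.0919
```

View pics/d.png

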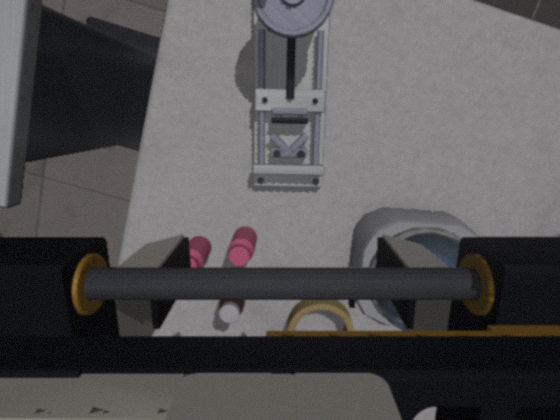

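View pics/c2.png

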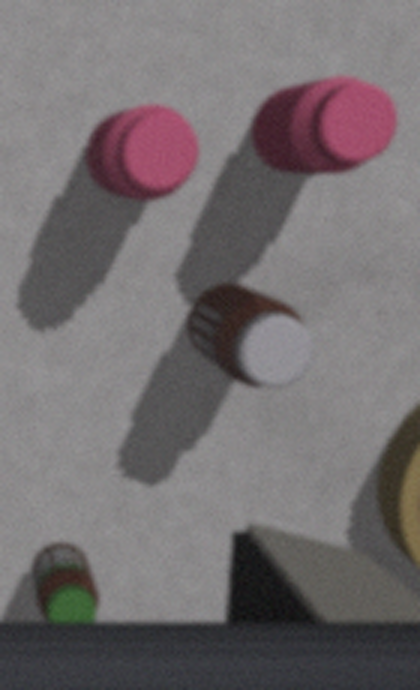

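Emit:
carry_out(targets=[[[-0.04,0,-0.015],-0.014],[[-0.04,0,-0.015],-0.014],[[0,0,0],0]])

```text
time: 2.62
tool_pos: [0.5237, -0.0765, 0.3275]
tool_rot: [-3.132, -0.006, 1.876]
contact_force: [-0.1, -0.5, 0.5]
opening: 0.0915
```

```bash
python3 - <<'E'
from h import *
from cell import eyes
s=st()
import pickle
i=eyes.camera_info('wrist'); im=eyes.read_camera('wrist'); cv2.imwrite('pics/e.png',im[:,:,::-1]); pickle.dump(i,open('e.pkl','wb'))
crop('pics/e.png','pics/e2.png',220,10,360,130,5);crop('pics/e.png','pics/e3.png',220,90,360,210,5)
c=pickle.load(open('c.pkl','rb'));print(unproj(c,392.3,176.3,.07))
E
```

```text
t 2.62 p [ 0.5237 -0.0765  0.3275] rot [-3.132 -0.006  1.876] F [-0.08 -0.48  0.47] T [ 0.027 -0.097  0.006] op 0.0915
[ 0.48397849 -0.18388022  0.07      ]
```

View pics/e2.png

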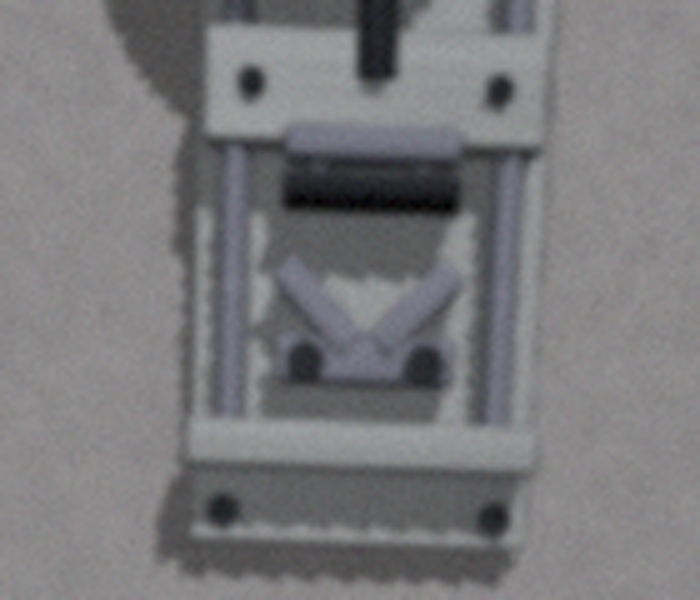

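View pics/e3.png

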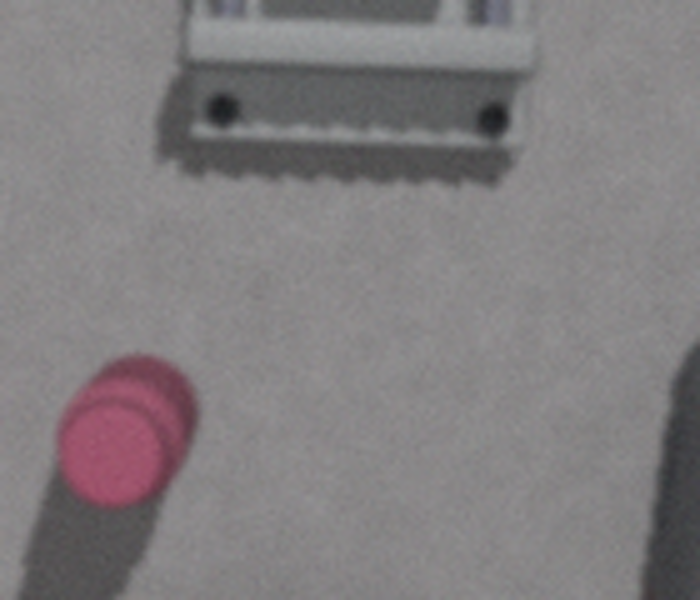

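Emit:
carry_out(targets=[[[0.06,0,0.0],0],[[0.06,0.0,0],0],[[0.06,0.0,0],0],[[0.02,0,0],0],[[0,0,0],0]])

```text
time: 3.3
tool_pos: [0.4581, 0.1206, 0.3249]
tool_rot: [-3.125, -0.012, 1.87]
contact_force: [-0.8, -0.8, -0.9]
opening: 0.0919
```

```bash
python3 - <<'E'
from h import *
from cell import eyes
s=st()
import pickle
i=eyes.camera_info('wrist'); im=eyes.read_camera('wrist'); cv2.imwrite('pics/f.png',im[:,:,::-1]); pickle.dump(i,open('f.pkl','wb'))
E
```

```text
t 3.3 p [0.4581 0.1206 0.3249] rot [-3.125 -0.012  1.87 ] F [-0.81 -0.81 -0.9 ] T [ 0.034 -0.16   0.009] op 0.0919
```

View pics/f.png

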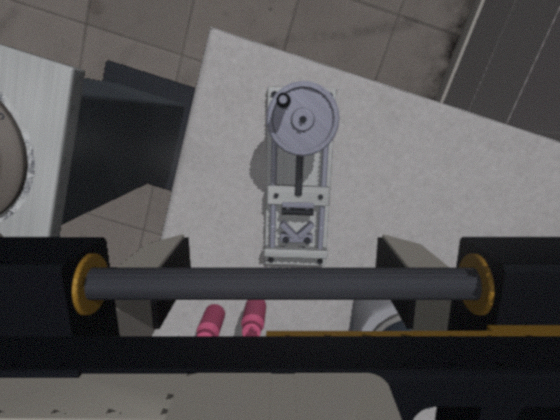

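```bash
python3 - <<'E'
from h import *
crop('pics/f.png','pics/f2.png',255,75,350,165,6)
crop('pics/f.png','pics/f3.png',255,150,350,268,6)
E
```

```text
(no output)
```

View pics/f2.png

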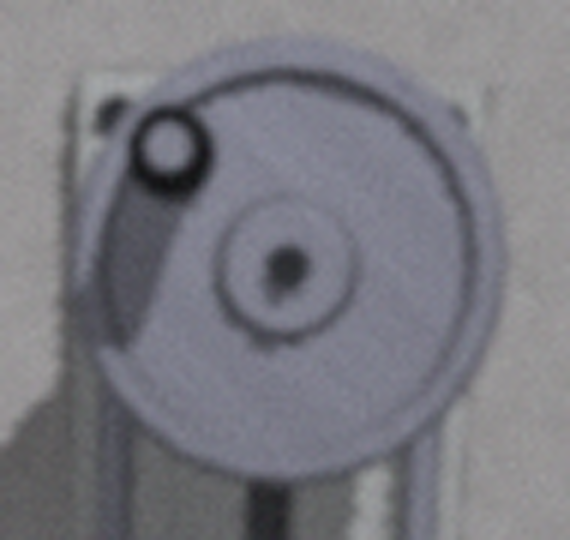

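View pics/f3.png

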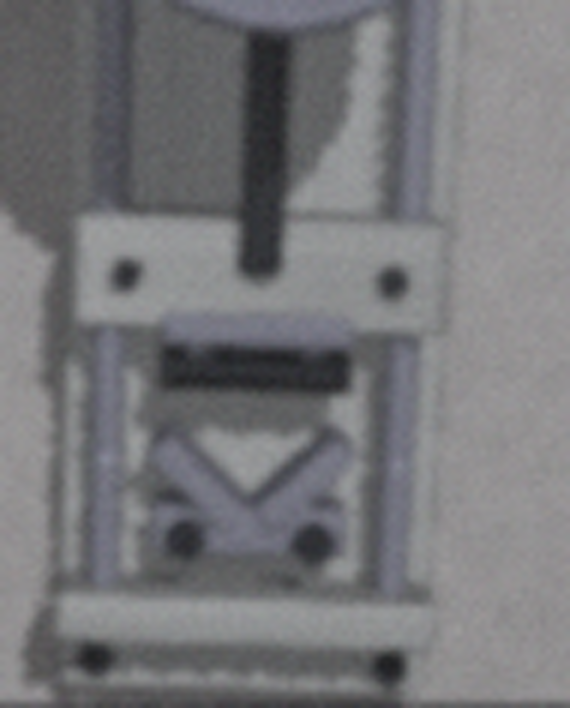

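```bash
python3 - <<'E'
from h import *
import pickle
f=pickle.load(open('f.pkl','rb'));e=pickle.load(open('e.pkl','rb'))
U=lambda u,v,z,o=75:unproj(f,255+u/6,o+v/6,z)
E=lambda u,v,z:unproj(e,220+u/5,10+v/5,z)
w=U(293,258,.078);h=U(172,150,.113);print('wheel',w,'handle',h,np.linalg.norm((h-w)[:2]),np.degrees(np.arctan2(*(h-w)[1::-1])))
print('bed -y', U(62,682,.012,150),U(415,697,.012,150),E(195,535,.012),E(520,547,.012))
print('V vertex',U(250,500,.03,150),E(370,348,.03))
print('V tips',U(170,440,.03,150),U(335,440,.03,150),E(290,270,.03),E(448,270,.03))
print('face',U(165,388,.03,150),U(350,390,.03,150),E(290,207,.03),E(460,207,.03))
E
```

```text
wheel [0.4575756  0.18745021 0.078     ] handle [0.43068904 0.1982878  0.113     ] 0.028988625410637542 158.0463558416955
bed -y [ 0.4705212  -0.02753235  0.012     ] [ 0.55443549 -0.00523762  0.012     ] [ 0.47104044 -0.02667671  0.012     ] [ 0.55461456 -0.00369753  0.012     ]
V vertex [0.49798586 0.03718774 0.03      ] [0.50116519 0.03045306 0.03      ]
V tips [0.47609517 0.04553429 0.03      ] [0.51214686 0.05681988 0.03      ] [0.47670876 0.04189748 0.03      ] [0.51394196 0.05353281 0.03      ]
face [0.47135788 0.05705135 0.03      ] [0.51167202 0.0691554  0.03      ] [0.47243192 0.05569108 0.03      ] [0.51215498 0.06809195 0.03      ]
```

```bash
python3 - <<'E'
from h import *
s=st()
print(plan(s['tool_pos'],s['tool_rot'][2],[.4305,.198,.15],1.85))
E
```

```text
t 3.35 p [0.4585 0.1198 0.3249] rot [-3.125 -0.011  1.869] F [0.55 0.04 0.39] T [-0.028 -0.171 -0.073] op 0.0916
[[[0.0207, -0.0009, 0.0437], 0.005], [[0.0207, -0.001, 0.0437], 0.005], [[0.0207, -0.0011, 0.0437], 0.005], [[0.0207, -0.0012, 0.0437], 0.005]]
```

Emit:
carry_out(targets=[[[0.0207,-0.001,0.0437],0.005],[[0.0207,-0.001,0.0437],0.005],[[0.0207,-0.001,0.0437],0.005],[[0.0207,-0.001,0.0437],0.005],[[0,0,0],0]])

```text
time: 3.98
tool_pos: [0.4297, 0.1948, 0.1459]
tool_rot: [-3.126, -0.008, 1.839]
contact_force: [0.2, 0.4, 1.7]
opening: 0.0919
```

```bash
python3 - <<'E'
from h import *
from cell import eyes
s=st()
cv2.imwrite('pics/g.png',eyes.read_camera('side')[:,:,::-1]); crop('pics/g.png','pics/g.png',200,100,320,230,5)
print(plan(s['tool_pos'],s['tool_rot'][2],[.4305,.198,.091],1.85,n=4))
E
```

```text
t 3.98 p [0.4297 0.1948 0.1459] rot [-3.126 -0.008  1.839] F [0.2  0.4  1.75] T [-0.001 -0.128 -0.012] op 0.0919
[[[0.0007, 0.0004, 0.0137], -0.003], [[0.0007, 0.0004, 0.0137], -0.003], [[0.0007, 0.0004, 0.0137], -0.003], [[0.0007, 0.0004, 0.0137], -0.003]]
```

View pics/g.png

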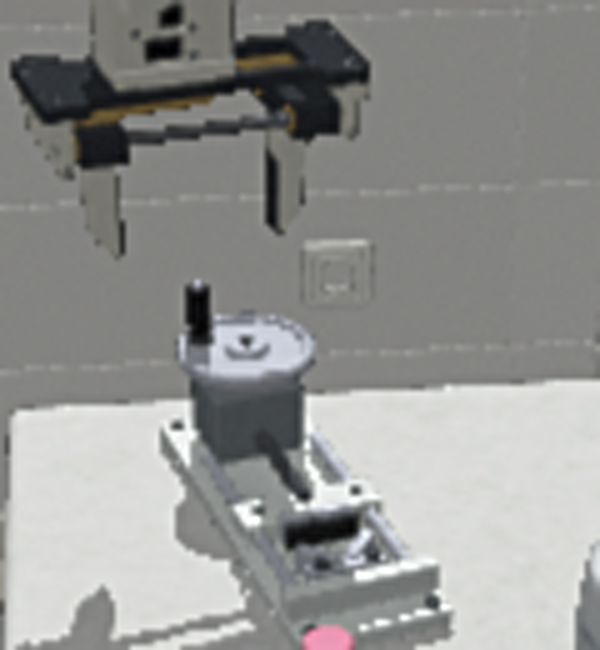

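Emit:
carry_out(targets=[[[0.0008,0.0004,0.0137],0],[[0.0008,0.0004,0.0137],0],[[0.0008,0.0004,0.0137],0],[[0.0008,0.0004,0.0137],0],[[0,0,0],0]])

```text
time: 4.65
tool_pos: [0.4356, 0.1967, 0.0929]
tool_rot: [-3.138, -0.007, 1.835]
contact_force: [-0.6, -0.7, 0.6]
opening: 0.0922
```

Emit:
carry_out(targets=[[[0,0,0],0],[[0,0,0],0],[[0,0,0],0],[[0,0,0],0],[[0,0,0],0],[[0,0,0],0]], fingers=1, grip_force=10)

```text
time: 5.4
tool_pos: [0.4364, 0.1971, 0.0941]
tool_rot: [-3.14, -0.007, 1.835]
contact_force: [0.1, 0.1, -0.3]
opening: 0.0364
```

```bash
python3 - <<'E'
from h import *
from cell import eyes
s=st()
cv2.imwrite('pics/h.png',eyes.read_camera('side')[:,:,::-1]); crop('pics/h.png','pics/h.png',200,100,320,230,5)
E
```

```text
t 5.4 p [0.4364 0.1971 0.0941] rot [-3.14  -0.007  1.835] F [ 0.09  0.13 -0.27] T [-0.031 -0.063 -0.023] op 0.0364
```

View pics/h.png

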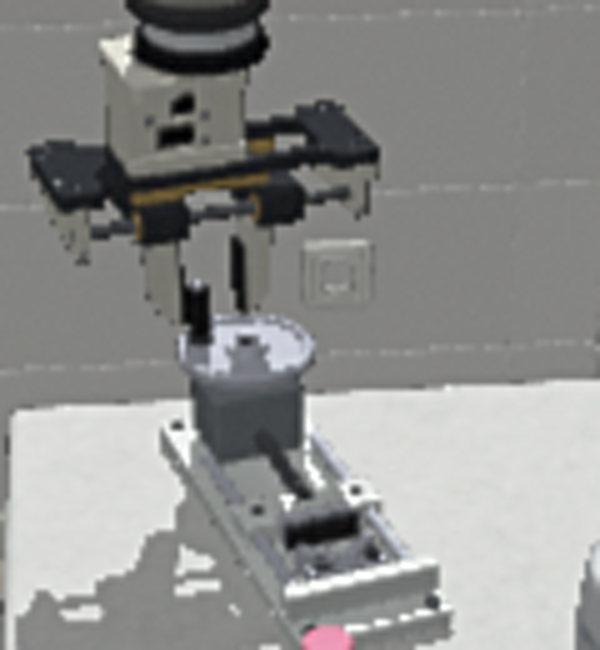

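Emit:
carry_out(targets=[[[0.0013,-0.003,0.0015],0],[[0.0013,-0.003,0.0015],0],[[0,0,0],0],[[0,0,0],0],[[0,0,0],0]])

```text
time: 6.08
tool_pos: [0.4303, 0.198, 0.0912]
tool_rot: [3.141, -0.007, 1.835]
contact_force: [1.4, -0.4, -0.1]
opening: 0.0138
```

```bash
python3 - <<'E'
from h import *
from cell import eyes
s=st()
cv2.imwrite('pics/i.png',eyes.read_camera('side')[:,:,::-1]); crop('pics/i.png','pics/i.png',200,100,320,230,5)
E
```

```text
t 6.08 p [0.4303 0.198  0.0912] rot [ 3.141 -0.007  1.835] F [ 1.4  -0.38 -0.11] T [-0.164 -0.314  0.058] op 0.0138
```

View pics/i.png

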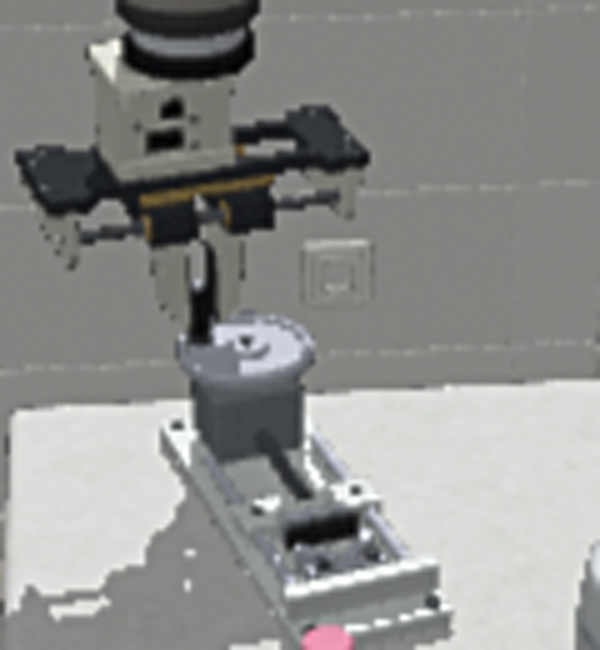

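```bash
cat >> h.py <<'E'
W=np.array([.4575,.187])
def circ(deg,n,W=W,r=.030,z=.091):
    s=st(); p=s['tool_pos']; yaw=s['tool_rot'][2]
    d=p[:2]-W; a=np.arctan2(d[1],d[0]); print('r',np.hypot(*d).round(4),'ang',np.degrees(a).round(1),'Ft',(s['contact_force'][:2]@[-np.sin(a),np.cos(a)]).round(2),'Fr',(s['contact_force'][:2]@[np.cos(a),np.sin(a)]).round(2))
    rows=[];q=p.copy()
    for i in range(1,n+1):
        b=a+np.radians(deg)*i/n; nx=np.array([*(W+r*np.array([np.cos(b),np.sin(b)])),p[2]+(z-p[2])*i/n])
        rows+=plan(q,yaw,nx,yaw,n=1); q=nx
    print(rows)
E
python3 -c "
from h import *
circ(48,4)"
```

```text
t 6.12 p [0.4303 0.198  0.0912] rot [ 3.141 -0.007  1.835] F [ 0.55 -0.59 -0.78] T [-0.132 -0.296 -0.046] op 0.0135
r 0.0293 ang 158.0 Ft 0.34 Fr -0.73
[[[-0.0049, -0.0038, 0.0001], -0.0], [[-0.0059, -0.0021, 0.0001], -0.0], [[-0.0062, -0.0008, 0.0001], -0.0], [[-0.0062, 0.0005, 0.0001], -0.0]]
```

Emit:
carry_out(targets=[[[-0.0049,-0.0038,0.0001],0],[[-0.0059,-0.0021,0.0001],0],[[-0.0062,-0.0008,0.0001],0],[[-0.0062,0.0005,0.0001],0]], grip_force=15)

```text
time: 6.62
tool_pos: [0.4298, 0.1735, 0.0911]
tool_rot: [3.141, -0.008, 1.836]
contact_force: [-0.5, 2.4, 4.1]
opening: 0.0133
```

```bash
python3 -c "
from h import *
circ(60,5)"
```

```text
t 6.62 p [0.4298 0.1735 0.0911] rot [ 3.141 -0.008  1.836] F [-0.46  2.44  4.06] T [ 0.44  -0.038 -0.007] op 0.0133
r 0.0308 ang -153.9 Ft -2.39 Fr -0.65
[[[-0.0058, 0.0026, 0.0], -0.0], [[-0.0055, 0.003, 0.0], -0.0], [[-0.0047, 0.0041, 0.0], -0.0], [[-0.0038, 0.005, 0.0], -0.0], [[-0.0027, 0.0057, 0.0], -0.0]]
```

Emit:
carry_out(targets=[[[-0.0058,0.0026,0],0],[[-0.0055,0.003,0],0],[[-0.0047,0.0041,0],0],[[-0.0038,0.005,0],0],[[-0.0027,0.0057,0],0]])

```text
time: 7.25
tool_pos: [0.455, 0.1549, 0.091]
tool_rot: [-3.138, -0.009, 1.835]
contact_force: [-2.6, 3.2, 5.0]
opening: 0.0134
```

```bash
python3 -c "
from h import *
circ(96,8)
from cell import eyes
cv2.imwrite('pics/j.png',eyes.read_camera('side')[:,:,::-1]); crop('pics/j.png','pics/j.png',200,100,320,230,5)"
```

```text
t 7.25 p [0.455  0.1549 0.091 ] rot [-3.138 -0.009  1.835] F [-2.63  3.23  5.03] T [ 0.603  0.234 -0.019] op 0.0134
r 0.0322 ang -94.5 Ft -2.88 Fr -3.01
[[[0.0006, 0.0068, -0.0], -0.0], [[-0.0002, 0.0063, -0.0], -0.0], [[0.0011, 0.0062, -0.0], -0.0], [[0.0024, 0.0058, -0.0], -0.0], [[0.0035, 0.0052, -0.0], -0.0], [[0.0045, 0.0043, -0.0], -0.0], [[0.0053, 0.0033, -0.0], -0.0], [[0.0059, 0.0021, -0.0], -0.0]]
```

View pics/j.png

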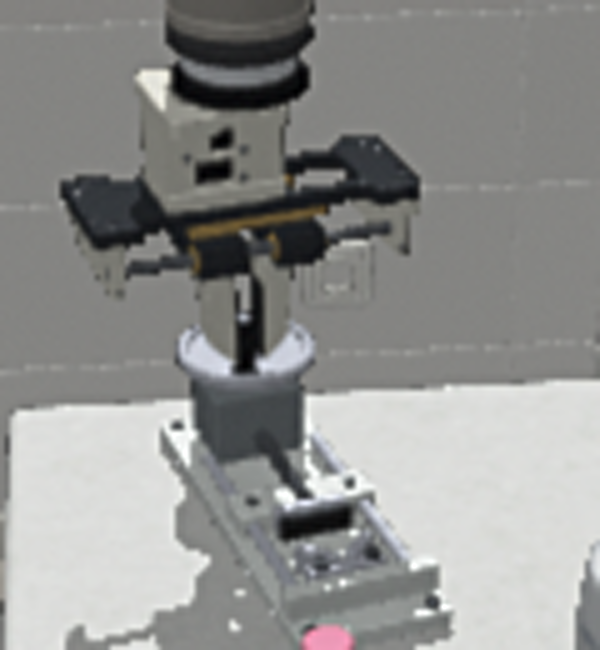

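```bash
sed -i 's/^W=.*/W=np.array([.4572,.1862])/' h.py; python3 -c "
from h import *
circ(96,8)"
```

```text
t 7.3 p [0.4559 0.155  0.091 ] rot [-3.139 -0.009  1.835] F [-0.98  1.55  4.65] T [0.345 0.145 0.027] op 0.0134
r 0.0313 ang -92.4 Ft -1.04 Fr -1.51
[[[-0.0001, 0.0065, 0.0], -0.0], [[0.0001, 0.0063, 0.0], -0.0], [[0.0014, 0.0061, 0.0], -0.0], [[0.0026, 0.0057, 0.0], -0.0], [[0.0037, 0.005, 0.0], -0.0], [[0.0047, 0.0042, 0.0], -0.0], [[0.0055, 0.0031, 0.0], -0.0], [[0.006, 0.0019, 0.0], -0.0]]
```

Emit:
carry_out(targets=[[[-0.0001,0.0065,0],0],[[0.0001,0.0063,0],0],[[0.0014,0.0061,0],0],[[0.0026,0.0057,0],0],[[0.0037,0.005,0],0],[[0.0047,0.0042,0],0],[[0.0055,0.0031,0],0],[[0.006,0.0019,0],0]])

```text
time: 8.3
tool_pos: [0.4877, 0.1846, 0.091]
tool_rot: [-3.132, -0.002, 1.836]
contact_force: [-2.0, -2.6, 4.3]
opening: 0.0135
```

```bash
python3 -c "
from h import *
circ(72,6)
from cell import eyes
cv2.imwrite('pics/k.png',eyes.read_camera('side')[:,:,::-1]); crop('pics/k.png','pics/k.png',200,100,320,230,5)"
```

```text
t 8.3 p [0.4877 0.1846 0.091 ] rot [-3.132e+00 -2.000e-03  1.836e+00] F [-1.97 -2.62  4.29] T [-0.372  0.174  0.013] op 0.0135
r 0.0306 ang -3.1 Ft -2.72 Fr -1.83
[[[0.0063, 0.0008, -0.0], -0.0], [[0.0063, 0.0, -0.0], -0.0], [[0.0061, -0.0013, -0.0], -0.0], [[0.0057, -0.0025, -0.0], -0.0], [[0.0051, -0.0037, -0.0], -0.0], [[0.0042, -0.0046, -0.0], -0.0]]
```

View pics/k.png

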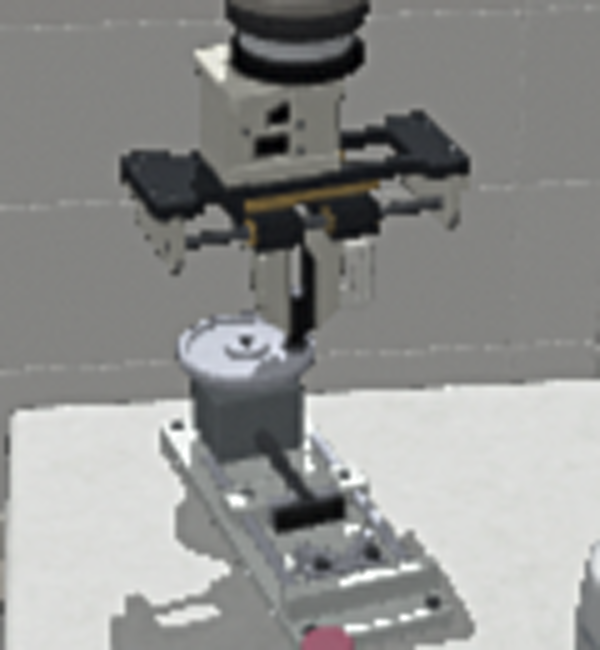

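```bash
cat >> h.py <<'E'
YA=np.radians(15.8); SX=np.array([np.cos(YA),np.sin(YA),0]); SY=np.array([-np.sin(YA),np.cos(YA),0]); SO=np.array([.4575,.187,0])-.088*SY
def stg(x,y,z): return SO+x*SX+y*SY+np.array([0,0,z])
def face(t,cam='side',u0=200,v0=100,f=5):
    from cell import eyes
    y=-.0085-t
    return (( proj(eyes.camera_info(cam),[stg(-.022,y,.014),stg(.022,y,.014),stg(-.022,y,.030),stg(.022,y,.030)])-[u0,v0])*f).round(0).tolist()
E
python3 -c "
from h import *
for t in [0,.005,.01,.015,.02,.025,.03,.035]: print(t,face(t))"
```

```text
0 [[268.0, 520.0], [339.0, 505.0], [268.0, 497.0], [339.0, 482.0]]
0.005 [[271.0, 525.0], [342.0, 509.0], [271.0, 501.0], [342.0, 486.0]]
0.01 [[274.0, 529.0], [345.0, 514.0], [274.0, 506.0], [345.0, 490.0]]
0.015 [[277.0, 534.0], [349.0, 518.0], [277.0, 510.0], [349.0, 495.0]]
0.02 [[280.0, 538.0], [352.0, 522.0], [280.0, 515.0], [352.0, 499.0]]
0.025 [[283.0, 543.0], [355.0, 527.0], [283.0, 519.0], [355.0, 504.0]]
0.03 [[287.0, 547.0], [358.0, 531.0], [286.0, 524.0], [358.0, 508.0]]
0.035 [[290.0, 552.0], [362.0, 536.0], [289.0, 528.0], [362.0, 512.0]]
```

Emit:
carry_out(targets=[[[0.0063,0.0008,0],0],[[0.0063,0,0],0],[[0.0061,-0.0013,0],0],[[0.0057,-0.0025,0],0],[[0.0051,-0.0037,0],0],[[0.0042,-0.0046,0],0]])

```text
time: 9.1
tool_pos: [0.4681, 0.2136, 0.0909]
tool_rot: [-3.132, 0.003, 1.837]
contact_force: [0.9, -4.8, 2.9]
opening: 0.0133
```

```bash
python3 -c "
from h import *
circ(24,2)
from cell import eyes
cv2.imwrite('pics/l.png',eyes.read_camera('side')[:,:,::-1]); crop('pics/l.png','pics/l.png',230,180,290,230,10)"
```

```text
t 9.1 p [0.4681 0.2136 0.0909] rot [-3.132e+00  3.000e-03  1.837e+00] F [ 0.93 -4.84  2.93] T [-0.891 -0.193  0.002] op 0.0133
r 0.0295 ang 68.3 Ft -2.66 Fr -4.15
[[[0.0036, -0.0051, -0.0], -0.0], [[0.002, -0.0059, -0.0], -0.0]]
```

View pics/l.png

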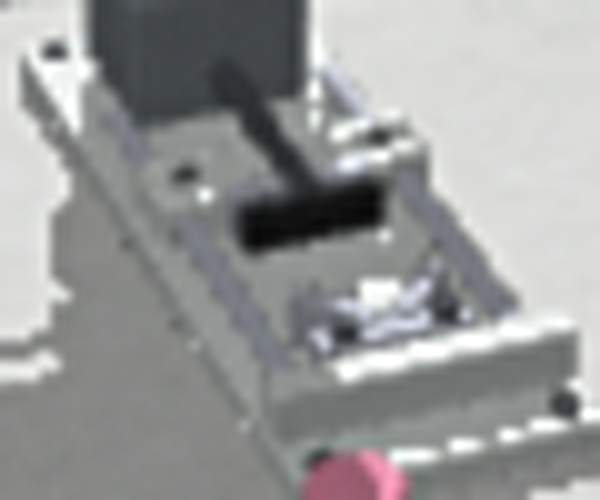

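```bash
python3 -c "
from h import *
for t in [0,.003,.006,.01,.015]: print(t,face(t,u0=230,v0=180,f=10))
crop('pics/a_side.png','pics/l0.png',230,180,290,230,10)"
```

```text
0 [[237.0, 241.0], [378.0, 210.0], [236.0, 194.0], [378.0, 164.0]]
0.003 [[240.0, 246.0], [382.0, 215.0], [239.0, 199.0], [382.0, 169.0]]
0.006 [[244.0, 251.0], [386.0, 220.0], [243.0, 205.0], [386.0, 174.0]]
0.01 [[249.0, 258.0], [391.0, 227.0], [248.0, 212.0], [391.0, 181.0]]
0.015 [[255.0, 267.0], [397.0, 236.0], [254.0, 221.0], [397.0, 190.0]]
```

View pics/l0.png

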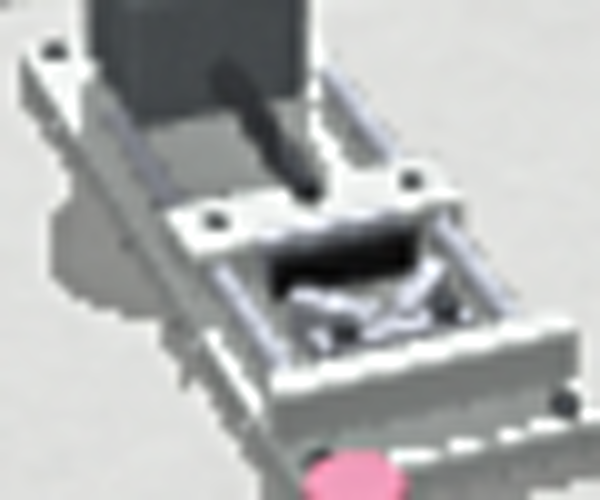

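Emit:
carry_out(targets=[[[0.0034,-0.0051,0],0],[[0.0018,-0.0059,0],0],[[0,0,0],0]])

```text
time: 9.52
tool_pos: [0.4555, 0.2154, 0.091]
tool_rot: [-3.133, 0.004, 1.838]
contact_force: [0.8, -3.5, 3.1]
opening: 0.0133
```

```bash
python3 -c "
from h import *
circ(20,3)
from cell import eyes
cv2.imwrite('pics/m.png',eyes.read_camera('side')[:,:,::-1]); crop('pics/m.png','pics/m.png',230,180,290,230,10);circ(20,3)"
```

```text
t 9.53 p [0.4555 0.2154 0.091 ] rot [-3.133  0.004  1.838] F [ 0.81 -3.52  3.06] T [-0.637 -0.171  0.048] op 0.0133
r 0.0292 ang 93.3 Ft -0.61 Fr -3.56
[[[0.0013, -0.0033, -0.0], -0.0], [[0.0001, -0.0035, -0.0], -0.0], [[-0.0003, -0.0035, -0.0], -0.0]]
t 9.57 p [0.4556 0.2154 0.091 ] rot [-3.133  0.004  1.838] F [-0.07 -3.86  3.46] T [-0.742 -0.112  0.027] op 0.0135
r 0.0292 ang 93.1 Ft 0.28 Fr -3.85
[[[0.0013, -0.0033, -0.0], -0.0], [[0.0001, -0.0035, -0.0], -0.0], [[-0.0003, -0.0035, -0.0], -0.0]]
```

View pics/m.png

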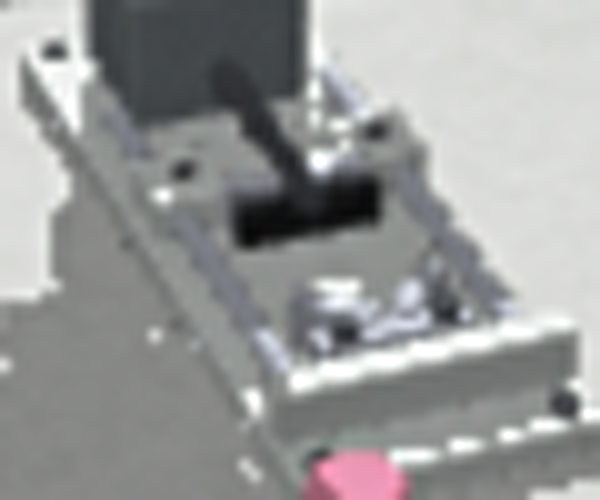

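Emit:
carry_out(targets=[[[0.0,-0.0035,0],0],[[-0.0006,-0.0035,0],0],[[-0.001,-0.0035,0],0],[[0,0,0],0]])

```text
time: 10.07
tool_pos: [0.4464, 0.213, 0.0912]
tool_rot: [-3.136, 0.001, 1.837]
contact_force: [0.7, -0.7, 2.0]
opening: 0.0135
```

```bash
python3 -c "
from h import *
circ(20,3)
from cell import eyes
cv2.imwrite('pics/n.png',eyes.read_camera('side')[:,:,::-1]); crop('pics/n.png','pics/n.png',230,180,290,230,10);circ(20,3)"
```

```text
t 10.07 p [0.4464 0.213  0.0912] rot [-3.136e+00  1.000e-03  1.837e+00] F [ 0.71 -0.74  2.02] T [ 0.044 -0.333 -0.012] op 0.0135
r 0.029 ang 112.0 Ft -0.38 Fr -0.95
[[[0.0004, -0.0036, 0.0001], -0.0], [[-0.001, -0.0033, 0.0001], -0.0], [[-0.0014, -0.0032, 0.0001], -0.0]]
t 10.12 p [0.4464 0.2129 0.0911] rot [-3.136e+00  1.000e-03  1.837e+00] F [0.12 0.57 1.22] T [ 0.304 -0.213  0.05 ] op 0.0137
r 0.0288 ang 112.0 Ft -0.33 Fr 0.48
[[[0.0005, -0.0036, 0.0], -0.0], [[-0.001, -0.0033, 0.0], -0.0], [[-0.0014, -0.0032, 0.0], -0.0]]
```

View pics/n.png

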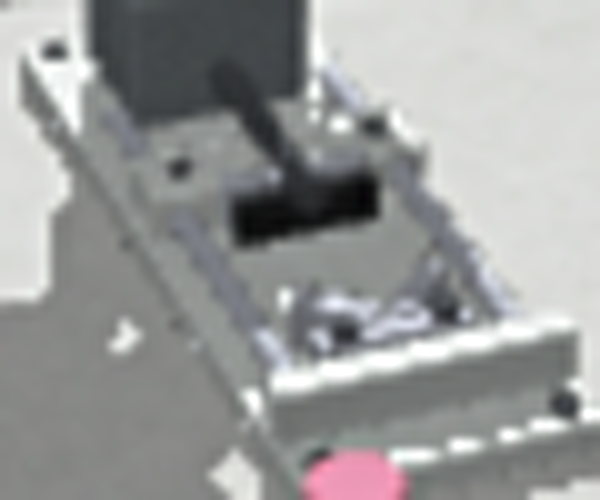

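Emit:
carry_out(targets=[[[-0.0005,-0.0033,0],0],[[-0.0012,-0.003,0],0],[[0,0,0],0]])

```text
time: 10.5
tool_pos: [0.4409, 0.21, 0.0913]
tool_rot: [-3.138, -0.0, 1.837]
contact_force: [4.2, 2.8, 0.0]
opening: 0.0134
```

```bash
python3 -c "
from h import *
circ(20,3)
from cell import eyes
cv2.imwrite('pics/o.png',eyes.read_camera('side')[:,:,::-1]); crop('pics/o.png','pics/o.png',230,180,290,230,10);circ(20,3)"
```

```text
t 10.5 p [0.4409 0.21   0.0913] rot [-3.138 -0.     1.837] F [4.2  2.81 0.02] T [ 0.517 -0.537 -0.004] op 0.0134
r 0.0288 ang 124.4 Ft -5.06 Fr -0.05
[[[-0.0002, -0.0036, 0.0001], -0.0], [[-0.0017, -0.003, 0.0001], -0.0], [[-0.002, -0.0028, 0.0001], -0.0]]
t 10.55 p [0.4409 0.21   0.0913] rot [-3.138 -0.     1.837] F [1.65 2.89 0.4 ] T [ 0.561 -0.516 -0.051] op 0.0135
r 0.0288 ang 124.4 Ft -3.0 Fr 1.46
[[[-0.0002, -0.0036, 0.0001], -0.0], [[-0.0017, -0.003, 0.0001], -0.0], [[-0.002, -0.0028, 0.0001], -0.0]]
```

View pics/o.png

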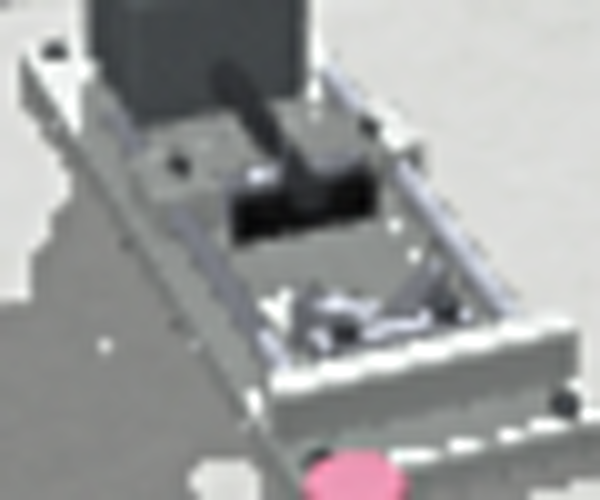

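Emit:
carry_out(targets=[[[0,0,0],0],[[0,0,0],0],[[0,0,0],0]], fingers=0.3)

```text
time: 10.92
tool_pos: [0.4389, 0.2088, 0.0903]
tool_rot: [-3.132, 0.001, 1.837]
contact_force: [-0.2, 0.1, -0.3]
opening: 0.0391
```

Emit:
carry_out(targets=[[[0,0,-0.04],0],[[0,0,-0.05],0],[[0,0,-0.02],0],[[0,0,0],0]], fingers=0)

```text
time: 11.42
tool_pos: [0.4384, 0.2083, 0.2019]
tool_rot: [-3.126, 0.002, 1.837]
contact_force: [-0.0, -0.5, -0.3]
opening: 0.0787
```

```bash
python3 -c "
from h import *
s=st()
print(plan(s['tool_pos'],s['tool_rot'][2],[.485,-.182,.2],1.847,step=.055))"
```

```text
t 11.43 p [0.4384 0.2083 0.2019] rot [-3.126e+00  2.000e-03  1.837e+00] F [-0.03 -0.49 -0.26] T [ 0.02  -0.13  -0.007] op 0.0787
[[[-0.0486, -0.0072, 0.0002], -0.001], [[-0.0486, -0.0073, 0.0002], -0.001], [[-0.0486, -0.0073, 0.0002], -0.001], [[-0.0486, -0.0074, 0.0002], -0.001], [[-0.0486, -0.0075, 0.0002], -0.001], [[-0.0486, -0.0075, 0.0002], -0.001], [[-0.0485, -0.0076, 0.0002], -0.001], [[-0.0485, -0.0076, 0.0002], -0.001]]
```

Emit:
carry_out(targets=[[[-0.0486,-0.0073,-0.02],0],[[-0.0486,-0.0073,-0.02],0],[[-0.0486,-0.0073,-0.02],0],[[0,0,0],0]])

```text
time: 11.92
tool_pos: [0.4549, 0.0584, 0.2586]
tool_rot: [-3.117, 0.001, 1.84]
contact_force: [-0.1, 0.4, -0.8]
opening: 0.0917
```

```bash
python3 - <<'E'
from h import *
from cell import eyes
import pickle
s=st()
i=eyes.camera_info('wrist'); im=eyes.read_camera('wrist'); cv2.imwrite('pics/p.png',im[:,:,::-1]); pickle.dump(i,open('p.pkl','wb'))
E
```

```text
t 11.93 p [0.4549 0.0584 0.2586] rot [-3.117e+00  1.000e-03  1.840e+00] F [-0.1   0.38 -0.85] T [ 0.061 -0.147 -0.048] op 0.0917
```

View pics/p.png

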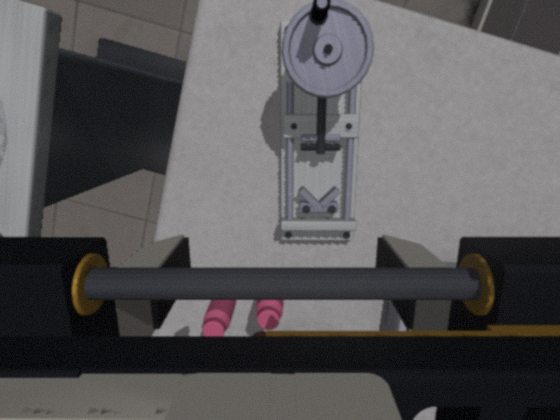

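```bash
python3 - <<'E'
from h import *
crop('pics/p.png','pics/p2.png',270,100,370,245,5)
crop('pics/p.png','pics/p3.png',270,0,390,110,5)
E
```

```text
(no output)
```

View pics/p2.png

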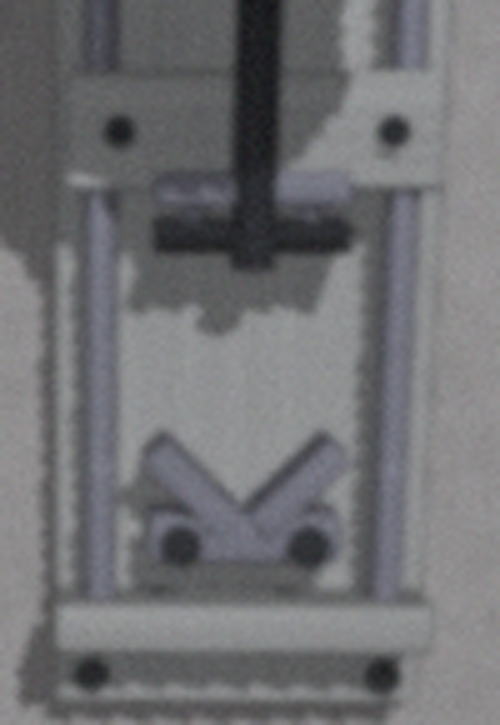

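View pics/p3.png

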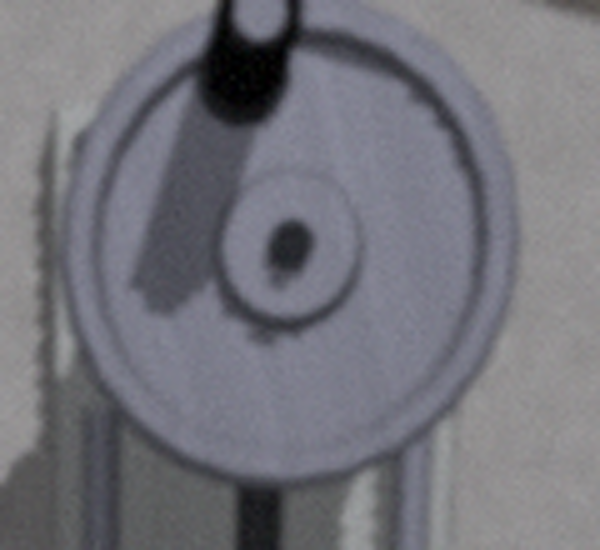

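```bash
python3 - <<'E'
from h import *
import pickle
P={k:pickle.load(open(k+'.pkl','rb')) for k in 'efp'}
def sc(p): d=p-SO; return (d@SX).round(4),(d@SY).round(4),p[2].round(4)
E=lambda u,v:(220+u/5,10+v/5); F=lambda u,v:(255+u/6,150+v/6); Q=lambda u,v:(270+u/5,100+v/5); Q3=lambda u,v:(270+u/5,v/5)
def pm(i): return i['K']@np.hstack([cv2.Rodrigues(np.array(i['rvec']))[0],np.array(i['tvec']).reshape(3,1)])
def tri(*obs):
    A=[]
    for k,(u,v) in obs:
        M=pm(P[k]);A+= [u*M[2]-M[0],v*M[2]-M[1]]
    X=np.linalg.svd(np.array(A))[2][-1];return X[:3]/X[3]
print('rod end',sc(tri(('e',E(375,78)),('f',F(262,272)),('p',Q(252,265)))))
for z in (.02,.03,.04,.05): print(z,'rod',[sc(unproj(P[k],*o,z)) for k,o in (('e',E(375,78)),('f',F(262,272)),('p',Q(252,265)))])
print('bolts p',sc(unproj(P['p'],*Q(120,131),.03)),sc(unproj(P['p'],*Q(395,131),.03)))
print('bolts f',sc(unproj(P['f'],*F(126,273),.03)),sc(unproj(P['f'],*F(393,283),.03)))
print('face p bottom edge z14/30',[sc(unproj(P['p'],*Q(255,250),z)) for z in (.014,.03)])
print('face p top edge z30',[sc(unproj(P['p'],*Q(255,218),z)) for z in (.014,.03)])
print('cam',[ (sc(-cv2.Rodrigues(np.array(P[k]['rvec']))[0].T@P[k]['tvec'])) for k in P])
print('V',sc(unproj(P['p'],*Q(248,510),.03)),'end',sc(unproj(P['p'],*Q(60,700),.012)),sc(unproj(P['p'],*Q(405,705),.012)))
print('wheel',unproj(P['p'],*Q3(293,243),.078))
print('hand',unproj(P['p'],*Q3(262,15),.113))
E
```

```text
rod end (np.float64(-0.0014), np.float64(-0.0127), np.float64(0.0289))
0.02 rod [(np.float64(-0.0015), np.float64(-0.0108), np.float64(0.02)), (np.float64(-0.0005), np.float64(-0.0154), np.float64(0.02)), (np.float64(-0.001), np.float64(-0.0129), np.float64(0.02))]
0.03 rod [(np.float64(-0.0016), np.float64(-0.0131), np.float64(0.03)), (np.float64(-0.0009), np.float64(-0.0131), np.float64(0.03)), (np.float64(-0.0019), np.float64(-0.0117), np.float64(0.03))]
0.04 rod [(np.float64(-0.0018), np.float64(-0.0153), np.float64(0.04)), (np.float64(-0.0013), np.float64(-0.0108), np.float64(0.04)), (np.float64(-0.0027), np.float64(-0.0105), np.float64(0.04))]
0.05 rod [(np.float64(-0.002), np.float64(-0.0176), np.float64(0.05)), (np.float64(-0.0016), np.float64(-0.0085), np.float64(0.05)), (np.float64(-0.0035), np.float64(-0.0093), np.float64(0.05))]
bolts p (np.float64(-0.0312), np.float64(0.0176), np.float64(0.03)) (np.float64(0.0286), np.float64(0.0172), np.float64(0.03))
bolts f (np.float64(-0.0314), np.float64(-0.0142), np.float64(0.03)) (np.float64(0.0286), np.float64(-0.0149), np.float64(0.03))
face p bottom edge z14/30 [(np.float64(0.0001), np.float64(-0.0102), np.float64(0.014)), (np.float64(-0.0013), np.float64(-0.0084), np.float64(0.03))]
face p top edge z30 [(np.float64(-0.0001), np.float64(-0.0028), np.float64(0.014)), (np.float64(-0.0014), np.float64(-0.0014), np.float64(0.03))]
cam [(np.float64(-0.0094), np.float64(-0.1155), np.float64(0.4857)), (np.float64(-0.0173), np.float64(0.0911), np.float64(0.4833)), (np.float64(-0.034), np.float64(0.0341), np.float64(0.4161))]
V (np.float64(-0.0017), np.float64(-0.0681), np.float64(0.03)) end (np.float64(-0.046), np.float64(-0.1218), np.float64(0.012)) (np.float64(0.0398), np.float64(-0.123), np.float64(0.012))
wheel [0.45713044 0.18686554 0.078     ]
hand [0.4407409  0.21094756 0.113     ]
```

```bash
sed -i 's/^def stg/SO=SO-.0015*SX\ndef stg/' h.py; python3 -c "
from h import *
s=st()
print(plan(s['tool_pos'],s['tool_rot'][2],[.4845,-.183,.16],1.847,n=6)); print(stg(0,-.034,0))"
```

```text
t 11.97 p [0.4542 0.0598 0.2576] rot [-3.115 -0.     1.841] F [-0.21  0.09  0.27] T [ 0.013 -0.172  0.006] op 0.0918
[[[-0.0404, -0.0059, 0.0163], -0.001], [[-0.0403, -0.006, 0.0163], -0.001], [[-0.0403, -0.006, 0.0163], -0.001], [[-0.0403, -0.0061, 0.0163], -0.001], [[-0.0403, -0.0061, 0.0163], -0.001], [[-0.0403, -0.0061, 0.0163], -0.001]]
[0.48927486 0.06920098 0.        ]
```

Emit:
carry_out(targets=[[[-0.0403,-0.006,0.0163],0],[[-0.0403,-0.006,0.0163],0],[[-0.0403,-0.006,0.0163],0],[[-0.0403,-0.006,0.0163],0],[[-0.0403,-0.006,0.0163],0],[[-0.04,-0.006,0.0163],0],[[0,0,0],0],[[0,0,0],0]])

```text
time: 12.98
tool_pos: [0.4789, -0.1765, 0.145]
tool_rot: [-3.102, -0.017, 1.853]
contact_force: [0.2, 0.0, 0.5]
opening: 0.0918
```

```bash
python3 -c "
from h import *
from cell import eyes
s=st()
cv2.imwrite('pics/q.png',eyes.read_camera('side')[:,:,::-1]); crop('pics/q.png','pics/q.png',210,190,310,300,6)
S=eyes.camera_info('side');print((proj(S,[[s['tool_pos'][0],s['tool_pos'][1],0.0],[.4845,-.183,0],[.4845,-.183,.07]])-[210,190])*6)
print(plan(s['tool_pos'],s['tool_rot'][2],[.4845,-.183,.1],1.847,n=2))"
```

```text
t 12.97 p [ 0.4789 -0.1765  0.145 ] rot [-3.102 -0.017  1.853] F [0.23 0.04 0.47] T [-0.04  -0.2    0.025] op 0.0918
[[353.26556008 465.56498024]
 [368.59354804 475.21507364]
 [369.23707781 339.57840384]]
[[[-0.0039, 0.0018, 0.0225], 0.003], [[-0.0039, 0.0018, 0.0225], 0.003]]
```

View pics/q.png

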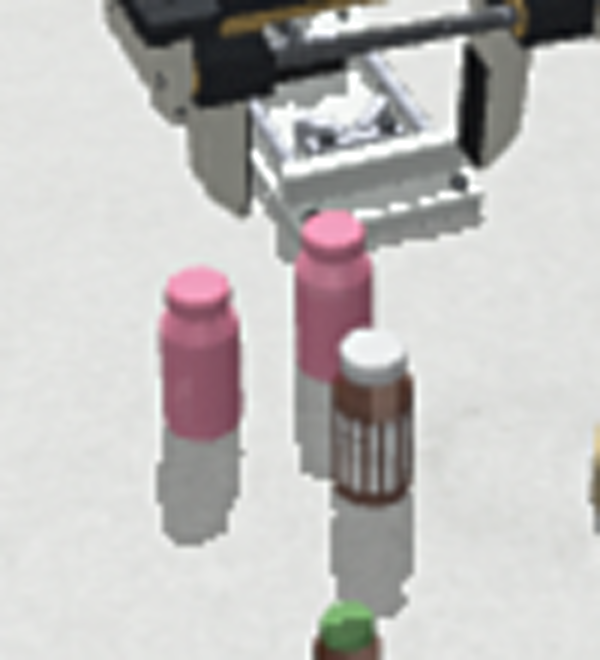

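```bash
python3 -c "
from h import *
s=st()
print(plan(s['tool_pos'],s['tool_rot'][2],[.485,-.184,.1],1.847,n=3))"
```

```text
t 13.03 p [ 0.4789 -0.1764  0.1451] rot [-3.102 -0.017  1.853] F [-0.24 -0.12 -0.99] T [ 0.01  -0.125 -0.033] op 0.0919
[[[-0.003, 0.0012, 0.015], 0.002], [[-0.003, 0.0012, 0.015], 0.002], [[-0.003, 0.0012, 0.015], 0.002]]
```

```bash
cat >> h.py <<'E'
def go(p1,yaw1=None,n=1):
    s=st(); R=Ro.from_euler('xyz',s['tool_rot']).as_matrix(); d=R.T@(np.array(p1)-s['tool_pos'])/n
    tw=0 if yaw1 is None else -(yaw1-s['tool_rot'][2])/n
    print('tilt',(R[:,2]).round(3),'each of',n,':',d.round(4).tolist(),round(tw,3))
E
python3 -c "
from h import *
go([.485,-.184,.1],1.847,4)"
```

```text
t 13.03 p [ 0.4789 -0.1764  0.1451] rot [-3.102 -0.017  1.853] F [-0.24 -0.12 -0.99] T [ 0.01  -0.125 -0.033] op 0.0919
tilt [-0.043  0.005 -0.999] each of 4 : [-0.0024, 0.0014, 0.0112] 0.002
```

Emit:
carry_out(targets=[[[-0.0024,0.0014,0.0112],0],[[-0.0024,0.0014,0.0112],0],[[-0.0024,0.0014,0.0112],0],[[-0.0024,0.0014,0.0112],0],[[0,0,0],0]])

```text
time: 13.65
tool_pos: [0.4857, -0.1814, 0.0969]
tool_rot: [-3.102, -0.017, 1.857]
contact_force: [-0.7, 0.9, 0.6]
opening: 0.0917
```

```bash
python3 -c "
from h import *
go([.485,-.184,.024],1.847,6)"
```

```text
t 13.65 p [ 0.4857 -0.1814  0.0969] rot [-3.102 -0.017  1.857] F [-0.72  0.95  0.6 ] T [ 0.006 -0.154 -0.017] op 0.0917
tilt [-0.043  0.005 -0.999] each of 6 : [-0.0006, 0.0003, 0.0121] 0.002
```

Emit:
carry_out(targets=[[[-0.0006,0.0002,0.0121],0],[[-0.0006,0.0002,0.0121],0],[[-0.0006,0.0002,0.0121],0],[[-0.0006,0.0002,0.0121],0],[[-0.0006,0.0002,0.0121],0],[[-0.0006,0.0002,0.0105],0],[[0,0,0],0]], fingers=0.3)

```text
time: 14.52
tool_pos: [0.4846, -0.1845, 0.0205]
tool_rot: [-3.102, -0.017, 1.856]
contact_force: [-0.3, 0.4, 0.5]
opening: 0.0644
```

```bash
python3 -c "
from h import *
from cell import eyes
go([.485,-.184,.024],1.847,2)
cv2.imwrite('pics/r.png',eyes.read_camera('side')[:,:,::-1]); crop('pics/r.png','pics/r.png',210,190,310,300,6)
i=eyes.read_camera('wrist');cv2.imwrite('pics/r2.png',i[:,:,::-1])
"
```

```text
t 14.53 p [ 0.4846 -0.1845  0.0205] rot [-3.102 -0.017  1.856] F [-0.31  0.38  0.5 ] T [ 0.067 -0.125  0.031] op 0.0644
tilt [-0.043  0.005 -0.999] each of 2 : [0.0002, 0.0002, -0.0017] 0.005
```

View pics/r.png

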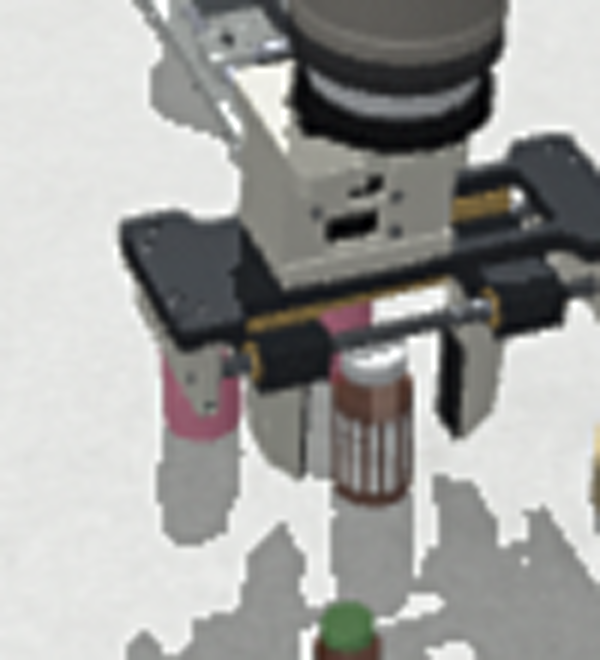

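View pics/r2.png

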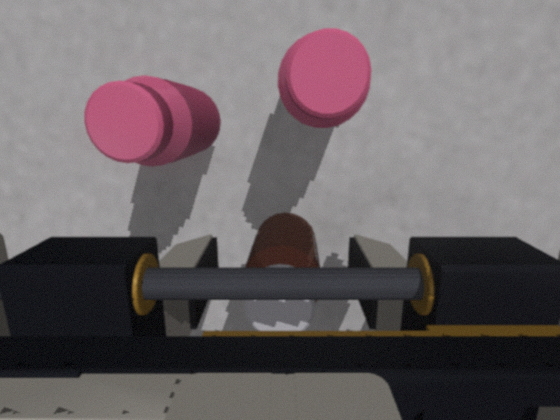

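Emit:
carry_out(targets=[[[0,0,-0.003],0],[[0,0,0],0],[[0,0,0],0],[[0,0,0],0],[[0,0,0],0],[[0,0,0],0]], fingers=1, grip_force=10)

```text
time: 15.38
tool_pos: [0.4862, -0.1852, 0.0261]
tool_rot: [-3.105, -0.014, 1.857]
contact_force: [0.6, 0.1, -0.5]
opening: 0.0323
```

```bash
python3 -c "
from h import *
from cell import eyes
go([.485,-.184,.1],1.847,2)
cv2.imwrite('pics/s.png',eyes.read_camera('side')[:,:,::-1]); crop('pics/s.png','pics/s.png',210,190,310,300,6)
"
```

```text
t 15.38 p [ 0.4862 -0.1852  0.0261] rot [-3.105 -0.014  1.857] F [ 0.6   0.08 -0.52] T [-0.001 -0.217 -0.041] op 0.0323
tilt [-0.039  0.003 -0.999] each of 2 : [0.0013, -0.0017, -0.0369] 0.005
```

View pics/s.png

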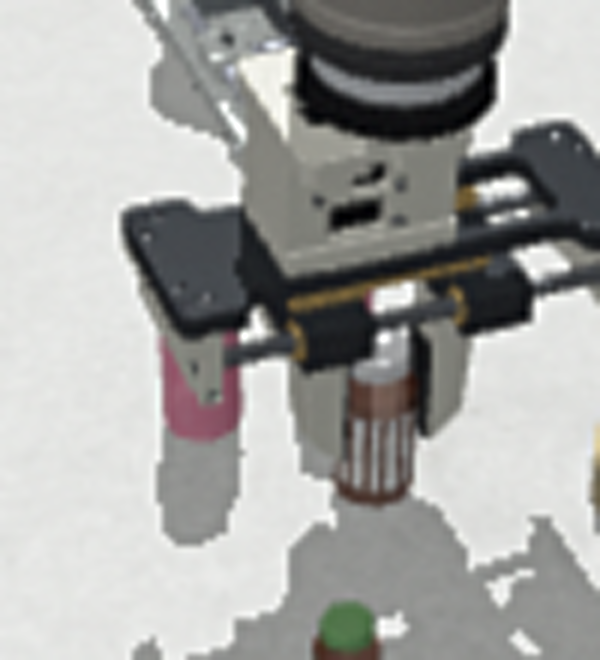

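Emit:
carry_out(targets=[[[0.001,-0.001,-0.03],0],[[0.001,-0.001,-0.035],0],[[0.001,-0.001,-0.035],0],[[0,0,-0.03],0],[[0,0,0],0]])

```text
time: 16.05
tool_pos: [0.487, -0.1832, 0.159]
tool_rot: [-3.103, -0.016, 1.857]
contact_force: [-0.2, 0.8, -0.0]
opening: 0.0322
```

```bash
python3 -c "
from h import *
go([.4893,.0692,.14],1.847,7)
"
```

```text
t 16.05 p [ 0.487  -0.1832  0.159 ] rot [-3.103 -0.016  1.857] F [-0.16  0.84 -0.01] T [ 0.012 -0.154  0.002] op 0.0322
tilt [-0.042  0.004 -0.999] each of 7 : [0.0345, 0.0106, 0.0029] 0.001
```

Emit:
carry_out(targets=[[[0.0345,0.0106,0.002],0],[[0.0345,0.0106,0.002],0],[[0.0345,0.0106,0.002],0],[[0.0345,0.0106,0.002],0],[[0.0345,0.0106,0.002],0],[[0.0345,0.0106,0.002],0],[[0.02,0.006,0.002],0],[[0,0,0],0]])

```text
time: 17.05
tool_pos: [0.4836, 0.0616, 0.1356]
tool_rot: [-3.089, -0.022, 1.854]
contact_force: [-0.5, -0.4, -1.0]
opening: 0.0326
```

```bash
python3 -c "
from h import *
from cell import eyes
go([.4893,.0692,.1],1.847,2)
cv2.imwrite('pics/t.png',eyes.read_camera('side')[:,:,::-1]); crop('pics/t.png','pics/t.png',200,110,320,230,5)
cv2.imwrite('pics/t2.png',eyes.read_camera('scene')[:,:,::-1]); crop('pics/t2.png','pics/t2.png',120,160,300,320,4)
"
```

```text
t 17.05 p [0.4836 0.0616 0.1356] rot [-3.089 -0.022  1.854] F [-0.55 -0.44 -0.96] T [-0.031 -0.175  0.001] op 0.0326
tilt [-0.057  0.007 -0.998] each of 2 : [0.0025, 0.0047, 0.0177] 0.004
```

View pics/t.png

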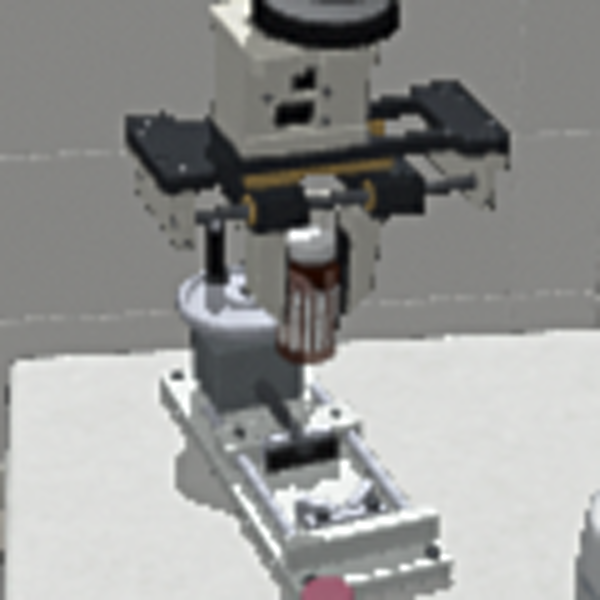

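View pics/t2.png

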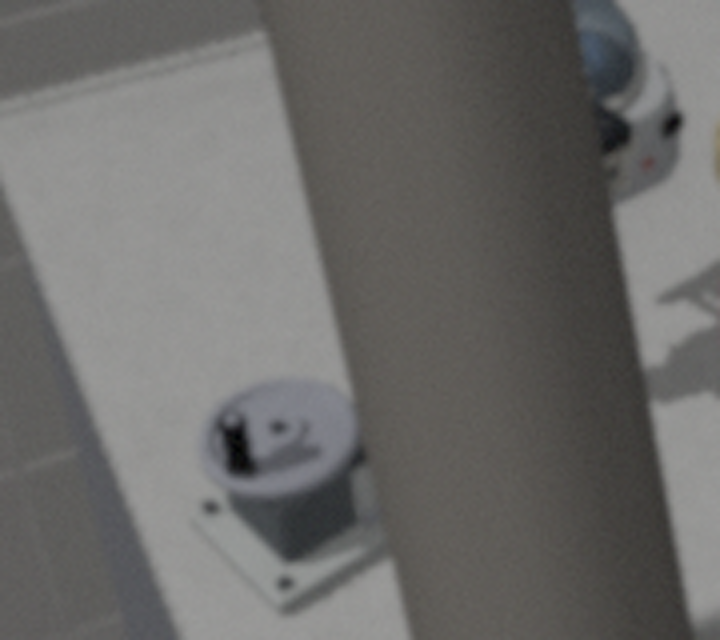

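```bash
python3 -c "
from h import *
go([.4907,.0692,.06],1.847,6)
"
```

```text
t 17.15 p [0.484  0.0602 0.1361] rot [-3.089 -0.022  1.853] F [-0.34  1.    0.15] T [ 0.019 -0.181 -0.006] op 0.0321
tilt [-0.056  0.007 -0.998] each of 6 : [0.0008, 0.0021, 0.0126] 0.001
```

Emit:
carry_out(targets=[[[0.0035,0.0065,0.005],0],[[0.0035,0.0035,0.014],0],[[0,0.0007,0.0125],0],[[0,0.0007,0.0125],0],[[0,0.0007,0.0125],0],[[0,0.0007,0.0125],0],[[0,0,0],0],[[0,0,0],0]])

```text
time: 18.15
tool_pos: [0.4904, 0.0692, 0.0603]
tool_rot: [-3.087, -0.022, 1.849]
contact_force: [-0.1, -0.1, 0.2]
opening: 0.0321
```

```bash
python3 -c "
from h import *
from cell import eyes
go([.4907,.0692,.041],1.847,2)
cv2.imwrite('pics/u.png',eyes.read_camera('side')[:,:,::-1]); crop('pics/u.png','pics/u.png',220,150,300,230,7)
"
```

```text
t 18.15 p [0.4904 0.0692 0.0603] rot [-3.087 -0.022  1.849] F [-0.12 -0.11  0.16] T [ 0.083 -0.169 -0.025] op 0.0321
tilt [-0.059  0.006 -0.998] each of 2 : [-0.0003, 0.0007, 0.0096] 0.001
```

View pics/u.png

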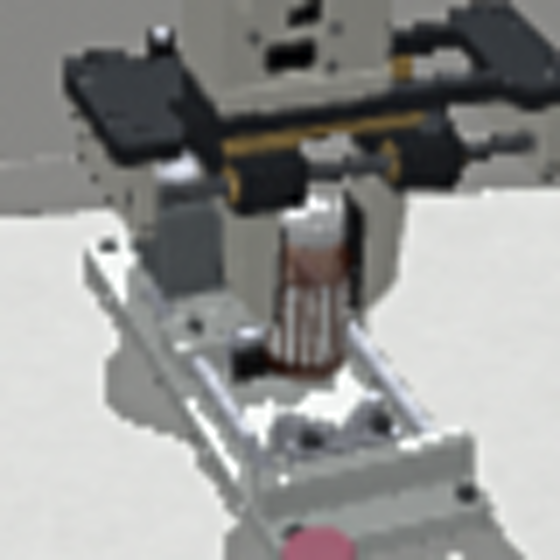

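```bash
python3 -c "
from h import *
from cell import eyes
S=eyes.camera_info('side')
p=unproj(S,220+303/7,150+360/7,.036);d=p-SO;print(p,d@SX,d@SY)
"
```

```text
[0.48853981 0.06540535 0.036     ] -0.0017407593920695922 -0.03745208932841207
```

Emit:
carry_out(targets=[[[0,0.0007,0.008],0],[[0,0.0007,0.0075],0],[[0,0,0],0],[[0,0,0],0]])

```text
time: 18.7
tool_pos: [0.4913, 0.0698, 0.0444]
tool_rot: [-3.088, -0.022, 1.849]
contact_force: [0.3, 0.2, 0.0]
opening: 0.032
```

```bash
python3 -c "
from h import *
from cell import eyes
go([.4907,.0692,.038],1.847,1)
for k in range(4): eyes.read_camera('side'); st()
"
```

```text
t 18.7 p [0.4913 0.0698 0.0444] rot [-3.088 -0.022  1.849] F [0.33 0.2  0.03] T [ 0.015 -0.161  0.04 ] op 0.032
tilt [-0.057  0.006 -0.998] each of 1 : [-0.0005, -0.0004, 0.0064] 0.002
t 18.75 p [0.4913 0.0698 0.0444] rot [-3.088 -0.022  1.849] F [ 0.6  -0.2   0.57] T [-0.068 -0.129  0.031] op 0.0322
t 18.8 p [0.4913 0.0698 0.0444] rot [-3.089 -0.022  1.849] F [-0.02  0.27 -0.84] T [ 0.048 -0.108  0.019] op 0.0321
t 18.85 p [0.4914 0.0698 0.0445] rot [-3.089 -0.022  1.849] F [-0.49  0.37 -1.36] T [ 0.046 -0.147  0.024] op 0.0324
t 18.9 p [0.4914 0.0698 0.0446] rot [-3.089 -0.022  1.849] F [-0.82 -0.04 -0.46] T [-0.014 -0.181 -0.008] op 0.0326
```

Emit:
carry_out(targets=[[[0,0,0.0025],0],[[0,0,0.0025],0],[[0,0,0.001],0]])

```text
time: 19.27
tool_pos: [0.4911, 0.0698, 0.0384]
tool_rot: [-3.089, -0.022, 1.849]
contact_force: [-0.2, -0.1, -0.3]
opening: 0.0324
```

Emit:
carry_out(targets=[[[0,0,0.001],0],[[0,0,0],0]])

```text
time: 19.52
tool_pos: [0.4912, 0.0698, 0.0383]
tool_rot: [-3.09, -0.021, 1.849]
contact_force: [-1.5, -0.7, -0.0]
opening: 0.0324
```

```bash
python3 -c "
from h import *
from cell import eyes
for k in range(3): eyes.read_camera('side'); st()
cv2.imwrite('pics/v.png',eyes.read_camera('side')[:,:,::-1]); crop('pics/v.png','pics/v.png',220,150,300,230,7)
"
```

```text
t 19.57 p [0.4912 0.0698 0.0382] rot [-3.09  -0.021  1.849] F [-1.15 -0.46  2.17] T [-0.026  0.004  0.025] op 0.0323
t 19.62 p [0.4912 0.0698 0.0382] rot [-3.09  -0.021  1.849] F [-2.25  0.49  4.32] T [-0.035  0.049  0.003] op 0.0325
t 19.68 p [0.4912 0.0698 0.0382] rot [-3.09  -0.021  1.849] F [-1.36 -0.88  4.24] T [-0.035  0.05   0.048] op 0.0323
```

View pics/v.png

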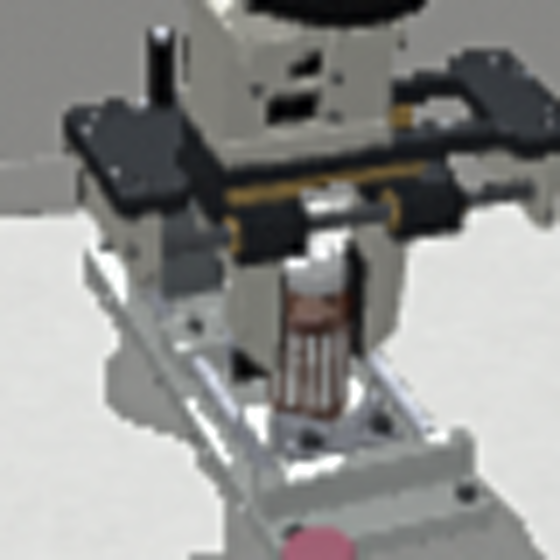

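Emit:
carry_out(targets=[[[0,0,0],0],[[0,0,0],0],[[0,0,0],0]], fingers=0.4)

```text
time: 20.1
tool_pos: [0.4912, 0.0698, 0.0377]
tool_rot: [-3.089, -0.022, 1.849]
contact_force: [-0.6, 0.3, 0.3]
opening: 0.0538
```

```bash
python3 -c "
from h import *
from cell import eyes
go([.4912,.0698,.12],1.847,3)
cv2.imwrite('pics/w.png',eyes.read_camera('side')[:,:,::-1]); crop('pics/w.png','pics/w.png',220,150,300,230,7)
"
```

```text
t 20.1 p [0.4912 0.0698 0.0377] rot [-3.089 -0.022  1.849] F [-0.65  0.34  0.35] T [ 0.024 -0.126 -0.036] op 0.0538
tilt [-0.056  0.006 -0.998] each of 3 : [0.0006, -0.0014, -0.0274] 0.001
```

View pics/w.png

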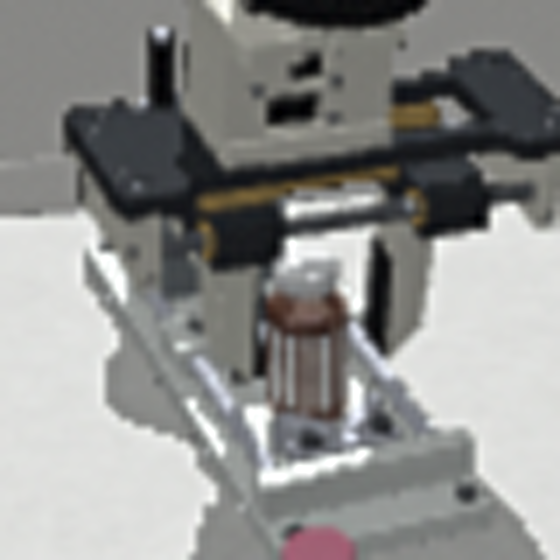

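Emit:
carry_out(targets=[[[0.0005,-0.001,-0.02],0],[[0.0005,-0.0014,-0.03],0],[[0.0005,-0.0014,-0.04],0],[[0.0005,-0.0014,-0.04],0],[[0,0,-0.03],0],[[0,0,0],0]], fingers=0.4)

```text
time: 20.9
tool_pos: [0.4943, 0.0692, 0.2016]
tool_rot: [-3.087, -0.022, 1.849]
contact_force: [-0.1, 0.3, 0.2]
opening: 0.055
```

```bash
python3 -c "
from h import *
from cell import eyes
import pickle
go([.44,.209,.2],1.847,4)
i=eyes.camera_info('wrist'); im=eyes.read_camera('wrist'); cv2.imwrite('pics/x.png',im[:,:,::-1]); pickle.dump(i,open('x.pkl','wb'))
cv2.imwrite('pics/x1.png',eyes.read_camera('side')[:,:,::-1]); crop('pics/x1.png','pics/x1.png',220,140,300,230,7)
"
```

```text
t 20.9 p [0.4943 0.0692 0.2016] rot [-3.087 -0.022  1.849] F [-0.1   0.26  0.23] T [-0.046 -0.138 -0.049] op 0.055
tilt [-0.058  0.006 -0.998] each of 4 : [0.0373, -0.0034, 0.0014] 0.0
```

View pics/x.png

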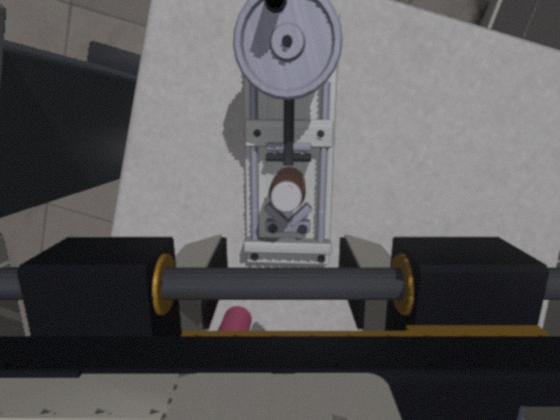

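View pics/x1.png

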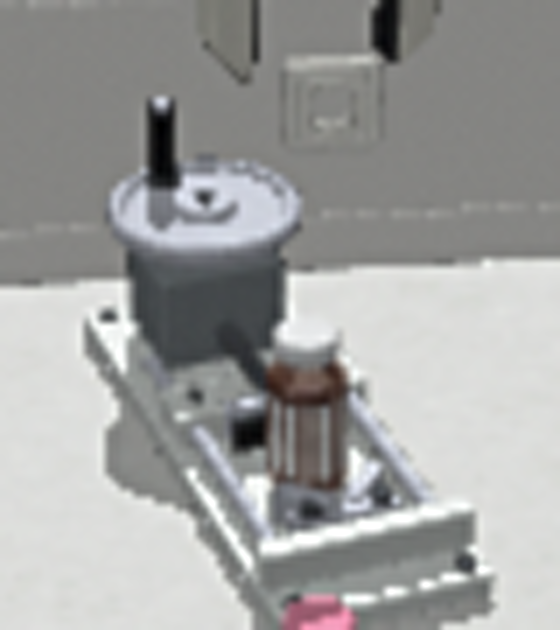

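Emit:
carry_out(targets=[[[0.0373,-0.003,0.0014],0],[[0.0373,-0.003,0.0014],0],[[0.0373,-0.003,0.0014],0],[[0.0373,-0.003,0.0014],0],[[0,0,0],0],[[0,0,0],0]])

```text
time: 21.75
tool_pos: [0.4343, 0.2115, 0.1886]
tool_rot: [-3.065, -0.024, 1.847]
contact_force: [-0.0, -0.2, 0.4]
opening: 0.0552
```

```bash
python3 -c "
from h import *
go([.4405,.211,.13],1.847,4)
"
```

```text
t 21.75 p [0.4343 0.2115 0.1886] rot [-3.065 -0.024  1.847] F [-0.05 -0.24  0.36] T [-0.058 -0.247  0.02 ] op 0.0552
tilt [-0.08   0.003 -0.997] each of 4 : [-0.0009, 0.0026, 0.0145] -0.0
```

Emit:
carry_out(targets=[[[-0.0009,0.0026,0.0145],0],[[-0.0009,0.0026,0.0145],0],[[-0.0009,0.0026,0.0145],0],[[-0.0009,0.0026,0.0145],0],[[0,0,0],0]])

```text
time: 22.38
tool_pos: [0.441, 0.2071, 0.1231]
tool_rot: [-3.06, -0.024, 1.841]
contact_force: [0.0, 0.5, 0.2]
opening: 0.055
```

```bash
python3 -c "
from h import *
from cell import eyes
go([.440,.211,.0915],1.847,3)
cv2.imwrite('pics/y.png',eyes.read_camera('side')[:,:,::-1]); crop('pics/y.png','pics/y.png',200,100,300,230,5)
"
```

```text
t 22.38 p [0.441  0.2071 0.1231] rot [-3.06  -0.024  1.841] F [0.   0.46 0.16] T [-0.056 -0.081  0.038] op 0.055
tilt [-0.085  0.001 -0.996] each of 3 : [0.0011, 0.0009, 0.0105] -0.002
```

View pics/y.png

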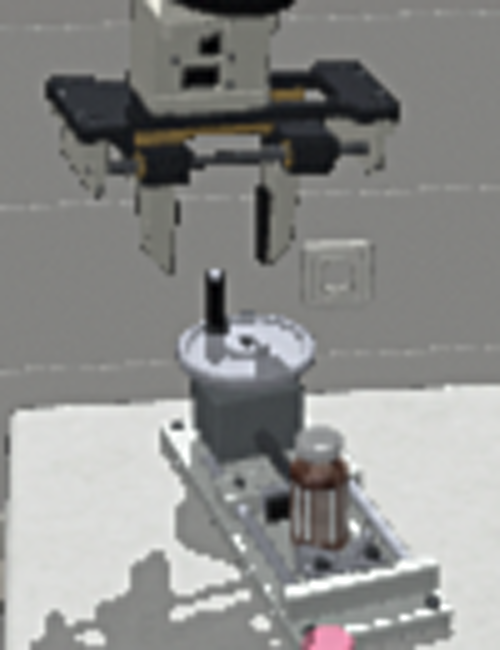

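Emit:
carry_out(targets=[[[0.0011,0.0007,0.0105],0],[[0.0011,0.0007,0.0105],0],[[0.0011,0.0007,0.009],0],[[0,0,0],0]])

```text
time: 22.92
tool_pos: [0.4402, 0.2112, 0.0921]
tool_rot: [-3.062, -0.024, 1.841]
contact_force: [-0.2, 0.5, 0.1]
opening: 0.055
```

```bash
python3 -c "
from h import *
go([.440,.211,.092],1.847,1)
"
```

```text
t 22.93 p [0.4402 0.2112 0.0921] rot [-3.062 -0.024  1.841] F [-0.18  0.51  0.09] T [ 0.043 -0.209 -0.021] op 0.055
tilt [-0.083  0.002 -0.997] each of 1 : [-0.0001, -0.0003, 0.0001] -0.006
```

Emit:
carry_out(targets=[[[0,0,0],0],[[0,0,0],0],[[0,0,0],0],[[0,0,0],0],[[0,0,0],0]], fingers=1, grip_force=12)

```text
time: 23.55
tool_pos: [0.4409, 0.2115, 0.0931]
tool_rot: [-3.064, -0.024, 1.841]
contact_force: [-1.3, -0.2, 0.1]
opening: 0.014
```

```bash
python3 -c "
from h import *
circ(-45,4,r=.0297)
"
```

```text
t 23.55 p [0.4409 0.2115 0.0931] rot [-3.064 -0.024  1.841] F [-1.33 -0.2   0.13] T [-0.004 -0.215 -0.007] op 0.014
r 0.0301 ang 122.8 Ft 1.22 Fr 0.56
[[[0.0008, 0.0058, 0.0005], -0.0], [[0.0, 0.0058, 0.0005], -0.0], [[-0.0011, 0.0057, 0.0005], -0.0], [[-0.0022, 0.0054, 0.0005], -0.0]]
```

```bash
cat >> h.py <<'E'
def circ(deg,n,W=np.array([.4572,.1862]),r=.030,z=.092,k=1):
    from cell import eyes
    Fs=[]
    for j in range(k):
        if j: eyes.read_camera('side')
        s=__import__('cell').monitor.observe(); Fs.append(s['contact_force'])
    F=np.mean(Fs,0); s=st(); p=s['tool_pos']; R=Ro.from_euler('xyz',s['tool_rot']).as_matrix()
    d=p[:2]-W; a=np.arctan2(d[1],d[0]); print('r',np.hypot(*d).round(4),'ang',np.degrees(a).round(1),'Ft',(F[:2]@[-np.sin(a),np.cos(a)]).round(2),'Fr',(F[:2]@[np.cos(a),np.sin(a)]).round(2),'tilt',R[:,2].round(3))
    rows=[];q=p.copy()
    for i in range(1,n+1):
        b=a+np.radians(deg)*i/n; nx=np.array([*(W+r*np.array([np.cos(b),np.sin(b)])),p[2]+(z-p[2])*i/n])
        rows.append([(R.T@(nx-q)).round(4).tolist(),0]); q=nx
    print(rows)
E
python3 -c "
from h import *
circ(-60,5)
"
```

```text
t 23.55 p [0.4409 0.2115 0.0931] rot [-3.064 -0.024  1.841] F [-1.33 -0.2   0.13] T [-0.004 -0.215 -0.007] op 0.014
r 0.0301 ang 122.8 Ft 1.22 Fr 0.56 tilt [-0.081  0.002 -0.997]
[[[0.0011, 0.0062, -0.0002], 0], [[-0.0001, 0.0063, -0.0003], 0], [[-0.0014, 0.0061, -0.0003], 0], [[-0.0026, 0.0057, -0.0003], 0], [[-0.0037, 0.005, -0.0003], 0]]
```

Emit:
carry_out(targets=[[[0.0011,0.0062,-0.0002],0],[[-0.0001,0.0063,-0.0003],0],[[-0.0014,0.0061,-0.0003],0],[[-0.0026,0.0057,-0.0003],0],[[-0.0037,0.005,-0.0003],0]])

```text
time: 24.18
tool_pos: [0.4719, 0.2125, 0.0924]
tool_rot: [-3.062, -0.023, 1.842]
contact_force: [-4.3, -2.0, 5.7]
opening: 0.014
```

```bash
python3 -c "
from h import *
circ(-60,5)
"
```

```text
t 24.18 p [0.4719 0.2125 0.0924] rot [-3.062 -0.023  1.842] F [-4.3  -2.02  5.65] T [-0.39   0.51   0.051] op 0.014
r 0.0301 ang 60.8 Ft 2.77 Fr -3.86 tilt [-0.083  0.001 -0.997]
[[[-0.0049, 0.0039, -0.0003], 0], [[-0.0056, 0.0029, -0.0003], 0], [[-0.006, 0.0016, -0.0002], 0], [[-0.0063, 0.0004, -0.0001], 0], [[-0.0062, -0.001, 0.0], 0]]
```

```bash
python3 -c "
from h import *
circ(-60,6,r=.0292)
"
```

```text
t 24.18 p [0.4719 0.2125 0.0924] rot [-3.062 -0.023  1.842] F [-4.3  -2.02  5.65] T [-0.39   0.51   0.051] op 0.014
r 0.0301 ang 60.8 Ft 2.77 Fr -3.86 tilt [-0.083  0.001 -0.997]
[[[-0.0045, 0.0026, -0.0002], 0], [[-0.0044, 0.0026, -0.0002], 0], [[-0.0048, 0.0018, -0.0002], 0], [[-0.005, 0.0009, -0.0001], 0], [[-0.0051, 0.0, -0.0001], 0], [[-0.005, -0.0009, 0.0], 0]]
```

Emit:
carry_out(targets=[[[-0.0045,0.0026,-0.0002],0],[[-0.0044,0.0026,-0.0002],0],[[-0.0048,0.0018,-0.0002],0],[[-0.005,0.0009,-0.0001],0],[[-0.0051,0,-0.0001],0],[[-0.005,-0.0009,0],0]])

```text
time: 24.92
tool_pos: [0.4872, 0.1863, 0.0924]
tool_rot: [-3.062, -0.026, 1.841]
contact_force: [-3.5, 3.8, 5.5]
opening: 0.0139
```

```bash
python3 -c "
from h import *
from cell import eyes
circ(-30,3,r=.0295)
cv2.imwrite('pics/z.png',eyes.read_camera('side')[:,:,::-1]); crop('pics/z.png','pics/z.png',230,150,290,230,8)
circ(-30,3,r=.0295)
"
```

```text
t 24.93 p [0.4872 0.1863 0.0924] rot [-3.062 -0.026  1.841] F [-3.53  3.81  5.54] T [ 0.413  0.437 -0.023] op 0.0139
r 0.03 ang 0.2 Ft 3.83 Fr -3.51 tilt [-0.084  0.003 -0.996]
[[[-0.0047, -0.0022, 0.0002], 0], [[-0.0044, -0.0026, 0.0002], 0], [[-0.0039, -0.0033, 0.0003], 0]]
t 24.98 p [0.4871 0.1858 0.0924] rot [-3.061 -0.026  1.841] F [-2.95  1.36  5.38] T [ 0.333  0.367 -0.017] op 0.0138
r 0.0299 ang -0.8 Ft 1.32 Fr -2.97 tilt [-0.084  0.003 -0.996]
[[[-0.0047, -0.0023, 0.0002], 0], [[-0.0044, -0.0027, 0.0002], 0], [[-0.0039, -0.0034, 0.0003], 0]]
```

View pics/z.png

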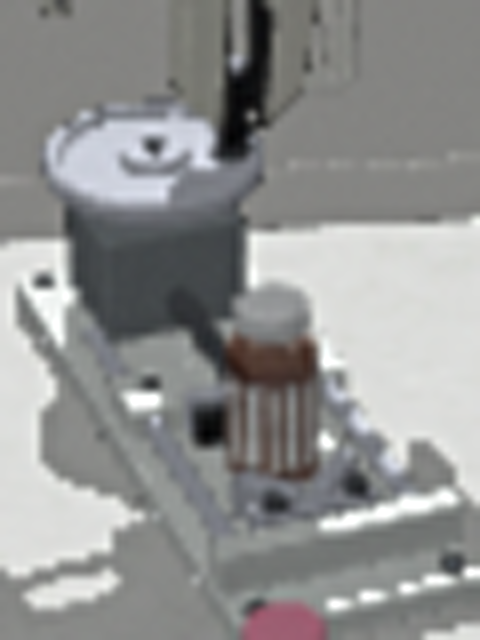

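Emit:
carry_out(targets=[[[-0.0046,-0.0023,0.0002],0],[[-0.0044,-0.0027,0.0002],0],[[-0.0039,-0.0034,0.0003],0]])

```text
time: 25.35
tool_pos: [0.4832, 0.1709, 0.0924]
tool_rot: [-3.064, -0.026, 1.841]
contact_force: [-2.0, 3.8, 4.3]
opening: 0.0139
```

```bash
python3 -c "
from h import *
circ(-12,3,r=.0297)
"
```

```text
t 25.35 p [0.4832 0.1709 0.0924] rot [-3.064 -0.026  1.841] F [-2.02  3.83  4.26] T [ 0.705  0.163 -0.063] op 0.0139
r 0.0302 ang -30.5 Ft 2.28 Fr -3.68 tilt [-0.081  0.005 -0.997]
[[[-0.0011, -0.0018, 0.0003], 0], [[-0.0013, -0.0016, 0.0002], 0], [[-0.0012, -0.0017, 0.0002], 0]]
```

```bash
python3 -c "
from h import *
circ(-16,4,r=.0288)
"
```

```text
t 25.35 p [0.4832 0.1709 0.0924] rot [-3.064 -0.026  1.841] F [-2.02  3.83  4.26] T [ 0.705  0.163 -0.063] op 0.0139
r 0.0302 ang -30.5 Ft 2.28 Fr -3.68 tilt [-0.081  0.005 -0.997]
[[[-0.0004, -0.0024, 0.0003], 0], [[-0.0012, -0.0016, 0.0002], 0], [[-0.0011, -0.0017, 0.0002], 0], [[-0.001, -0.0017, 0.0002], 0]]
```

Emit:
carry_out(targets=[[[-0.0006,-0.0022,0.0003],0],[[-0.0012,-0.0016,0.0002],0],[[-0.0011,-0.0017,0.0002],0],[[-0.001,-0.0017,0.0002],0]])

```text
time: 25.85
tool_pos: [0.4784, 0.1647, 0.0925]
tool_rot: [-3.068, -0.026, 1.84]
contact_force: [-0.0, 3.7, 4.1]
opening: 0.0141
```

```bash
python3 -c "
from h import *
circ(-16,4,r=.029)
"
```

```text
t 25.85 p [0.4784 0.1647 0.0925] rot [-3.068 -0.026  1.84 ] F [-0.01  3.69  4.15] T [ 0.674 -0.161 -0.047] op 0.0141
r 0.0302 ang -45.4 Ft 2.59 Fr -2.63 tilt [-0.077  0.005 -0.997]
[[[0.0001, -0.0024, 0.0003], 0], [[-0.0008, -0.0018, 0.0002], 0], [[-0.0007, -0.0019, 0.0002], 0], [[-0.0005, -0.0019, 0.0003], 0]]
```

Emit:
carry_out(targets=[[[-0.0002,-0.0022,0.0003],0],[[-0.0008,-0.0018,0.0002],0],[[-0.0007,-0.0019,0.0002],0],[[-0.0005,-0.0019,0.0003],0]])

```text
time: 26.35
tool_pos: [0.4725, 0.1601, 0.0925]
tool_rot: [-3.072, -0.025, 1.841]
contact_force: [1.0, 3.5, 5.5]
opening: 0.0137
```

```bash
python3 -c "
from h import *
from cell import eyes
circ(-10,4,r=.0293)
cv2.imwrite('pics/aa.png',eyes.read_camera('side')[:,:,::-1]); crop('pics/aa.png','pics/aa.png',230,150,290,230,8)
circ(-10,4,r=.0293)
"
```

```text
t 26.35 p [0.4725 0.1601 0.0925] rot [-3.072 -0.025  1.841] F [0.98 3.46 5.46] T [ 0.584 -0.33  -0.084] op 0.0137
r 0.0303 ang -59.6 Ft 2.59 Fr -2.49 tilt [-0.074  0.005 -0.997]
[[[0.0007, -0.0015, 0.0002], 0], [[-0.0003, -0.0012, 0.0002], 0], [[-0.0002, -0.0013, 0.0002], 0], [[-0.0001, -0.0013, 0.0002], 0]]
t 26.4 p [0.4723 0.16   0.0925] rot [-3.072 -0.025  1.841] F [-0.17  2.05  4.67] T [ 0.521 -0.284 -0.023] op 0.0143
r 0.0303 ang -60.0 Ft 0.88 Fr -1.86 tilt [-0.074  0.005 -0.997]
[[[0.0007, -0.0015, 0.0002], 0], [[-0.0002, -0.0012, 0.0002], 0], [[-0.0002, -0.0013, 0.0002], 0], [[-0.0001, -0.0013, 0.0002], 0]]
```

View pics/aa.png

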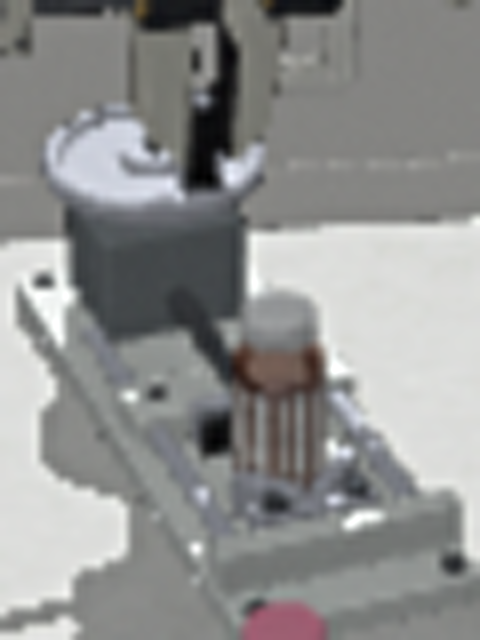

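```bash
python3 -c "
from h import *
from cell import eyes
S=eyes.camera_info('side')
def v(u,vv,z):
    p=unproj(S,230+u/8,150+vv/8,z); d=p-SO; return (d@SX).round(4),(d@SY).round(4)
print('cap now',v(282,308,.082),'cap z.png',v(272,300,.082)); print('foot',v(278,487,.012))
"
```

```text
cap now (np.float64(0.0017), np.float64(-0.0444)) cap z.png (np.float64(0.0004), np.float64(-0.0382))
foot (np.float64(-0.0025), np.float64(-0.0504))
```

Emit:
carry_out(targets=[[[0.0003,-0.0018,0.0002],0],[[-0.0003,-0.0018,0.0002],0],[[-0.0002,-0.0018,0.0002],0],[[0.0,-0.0018,0.0002],0]])

```text
time: 26.9
tool_pos: [0.4662, 0.1573, 0.0925]
tool_rot: [-3.074, -0.024, 1.841]
contact_force: [2.3, 2.4, 4.6]
opening: 0.0141
```

```bash
python3 -c "
from h import *
circ(-8,4,r=.0295)
"
```

```text
t 26.9 p [0.4662 0.1573 0.0925] rot [-3.074 -0.024  1.841] F [2.32 2.42 4.59] T [ 0.384 -0.497  0.022] op 0.0141
r 0.0303 ang -72.6 Ft 2.94 Fr -1.62 tilt [-0.071  0.005 -0.997]
[[[0.0008, -0.001, 0.0002], 0], [[0.0, -0.001, 0.0002], 0], [[0.0001, -0.001, 0.0002], 0], [[0.0001, -0.001, 0.0002], 0]]
```

Emit:
carry_out(targets=[[[0.0002,-0.0018,0.0002],0],[[0.0001,-0.0018,0.0002],0]])

```text
time: 27.15
tool_pos: [0.4629, 0.1564, 0.0926]
tool_rot: [-3.075, -0.023, 1.841]
contact_force: [1.5, 2.5, 5.3]
opening: 0.0146
```

```bash
python3 -c "
from h import *
circ(-7,2,r=.0297)
"
```

```text
t 27.15 p [0.4629 0.1564 0.0926] rot [-3.075 -0.023  1.841] F [1.52 2.49 5.27] T [ 0.45  -0.536 -0.045] op 0.0146
r 0.0304 ang -79.1 Ft 1.96 Fr -2.16 tilt [-0.07   0.004 -0.998]
[[[0.0009, -0.0017, 0.0004], 0], [[0.0003, -0.0018, 0.0004], 0]]
```

Emit:
carry_out(targets=[[[0.0002,-0.0018,0.0002],0],[[0.0003,-0.0018,0.0002],0]])

```text
time: 27.4
tool_pos: [0.4594, 0.1558, 0.0925]
tool_rot: [-3.076, -0.023, 1.841]
contact_force: [2.2, 3.1, 5.1]
opening: 0.0136
```

```bash
python3 -c "
from h import *
circ(-7,2,r=.0297)
"
```

```text
t 27.4 p [0.4594 0.1558 0.0925] rot [-3.076 -0.023  1.841] F [2.19 3.06 5.07] T [ 0.415 -0.584 -0.012] op 0.0136
r 0.0304 ang -85.9 Ft 2.4 Fr -2.9 tilt [-0.069  0.005 -0.998]
[[[0.0011, -0.0016, 0.0004], 0], [[0.0005, -0.0017, 0.0004], 0]]
```

Emit:
carry_out(targets=[[[0.0005,-0.0018,0.0003],0],[[0.0005,-0.0018,0.0003],0]])

```text
time: 27.65
tool_pos: [0.456, 0.1557, 0.0925]
tool_rot: [-3.078, -0.022, 1.841]
contact_force: [2.5, 1.9, 5.5]
opening: 0.014
```

```bash
python3 -c "
from h import *
from cell import eyes
circ(-7,2,r=.0297)
cv2.imwrite('pics/ab.png',eyes.read_camera('side')[:,:,::-1]); crop('pics/ab.png','pics/ab.png',230,150,290,230,8)
st()
"
```

```text
t 27.65 p [0.456  0.1557 0.0925] rot [-3.078 -0.022  1.841] F [2.55 1.95 5.46] T [ 0.335 -0.612 -0.035] op 0.014
r 0.0305 ang -92.3 Ft 2.47 Fr -2.05 tilt [-0.068  0.004 -0.998]
[[[0.0014, -0.0014, 0.0004], 0], [[0.0007, -0.0016, 0.0004], 0]]
t 27.7 p [0.4557 0.1557 0.0925] rot [-3.077 -0.022  1.841] F [1.97 2.97 5.9 ] T [ 0.356 -0.612  0.016] op 0.0139
```

View pics/ab.png

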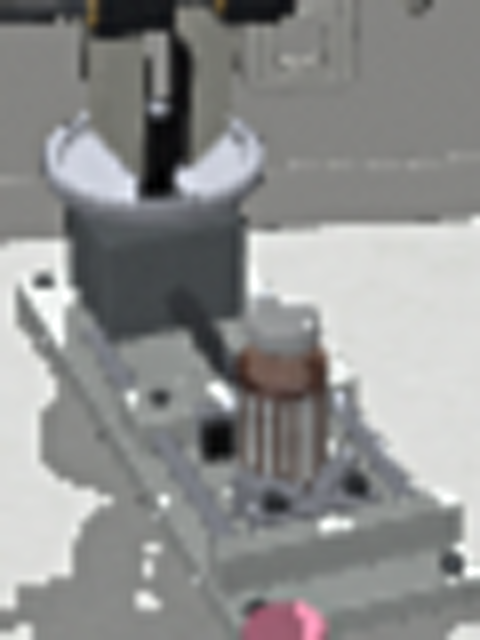

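```bash
cat >> h.py <<'E'
def tt(W=np.array([.4572,.1862]),ang=7,n=2,r=.0300):
    s=st();p=s['tool_pos'];d=p[:2]-W;a=np.arctan2(d[1],d[0]);print('ANG',np.degrees(a).round(2),'Tt',(s['torque'][:2]@[np.cos(a),np.sin(a)]).round(3),'Tr',(s['torque'][:2]@[-np.sin(a),np.cos(a)]).round(3))
E

```

Emit:
carry_out(targets=[[[0.0007,-0.0017,0.0003],0],[[0.0008,-0.0017,0.0003],0]])

```text
time: 27.95
tool_pos: [0.4527, 0.156, 0.0926]
tool_rot: [-3.079, -0.022, 1.841]
contact_force: [1.9, 1.5, 5.2]
opening: 0.0142
```

```bash
python3 -c "
from h import *
tt();circ(-7,2,r=.03)
"
```

```text
t 27.95 p [0.4527 0.156  0.0926] rot [-3.079 -0.022  1.841] F [1.95 1.53 5.24] T [ 0.282 -0.614  0.007] op 0.0142
ANG -98.56 Tt 0.565 Tr 0.37
t 27.95 p [0.4527 0.156  0.0926] rot [-3.079 -0.022  1.841] F [1.95 1.53 5.24] T [ 0.282 -0.614  0.007] op 0.0142
r 0.0305 ang -98.6 Ft 1.7 Fr -1.8 tilt [-0.066  0.004 -0.998]
[[[0.0013, -0.0014, 0.0004], 0], [[0.0009, -0.0016, 0.0004], 0]]
```

Emit:
carry_out(targets=[[[0.0009,-0.0016,0.0003],0]])

```text
time: 28.08
tool_pos: [0.4512, 0.1563, 0.0926]
tool_rot: [-3.08, -0.021, 1.841]
contact_force: [3.0, 0.6, 5.8]
opening: 0.0139
```

```bash
python3 -c "
from h import *
tt()
"
```

```text
t 28.07 p [0.4512 0.1563 0.0926] rot [-3.08  -0.021  1.841] F [3.   0.65 5.81] T [ 0.221 -0.592 -0.034] op 0.0139
ANG -101.43 Tt 0.536 Tr 0.334
```

Emit:
carry_out(targets=[[[0.0009,-0.0016,0.0003],0]])

```text
time: 28.2
tool_pos: [0.4497, 0.1566, 0.0926]
tool_rot: [-3.081, -0.021, 1.841]
contact_force: [2.8, 1.7, 4.6]
opening: 0.0144
```

```bash
python3 -c "
from h import *
tt()
"
```

```text
t 28.2 p [0.4497 0.1566 0.0926] rot [-3.081 -0.021  1.841] F [2.83 1.69 4.57] T [ 0.286 -0.692 -0.056] op 0.0144
ANG -104.25 Tt 0.601 Tr 0.448
```

Emit:
carry_out(targets=[[[0.001,-0.0016,0.0003],0]])

```text
time: 28.32
tool_pos: [0.4482, 0.157, 0.0926]
tool_rot: [-3.082, -0.02, 1.841]
contact_force: [2.8, 0.8, 5.3]
opening: 0.0138
```

```bash
python3 -c "
from h import *
tt();circ(-7,2,r=.03)
from cell import eyes
cv2.imwrite('pics/ac_full.png',eyes.read_camera('side')[:,:,::-1]); crop('pics/ac_full.png','pics/ac.png',230,150,290,230,8)
tt()
"
```

```text
t 28.32 p [0.4482 0.157  0.0926] rot [-3.082 -0.02   1.841] F [2.8  0.8  5.33] T [ 0.199 -0.642 -0.059] op 0.0138
ANG -107.12 Tt 0.555 Tr 0.379
t 28.32 p [0.4482 0.157  0.0926] rot [-3.082 -0.02   1.841] F [2.8  0.8  5.33] T [ 0.199 -0.642 -0.059] op 0.0138
r 0.0306 ang -107.1 Ft 2.44 Fr -1.59 tilt [-0.063  0.003 -0.998]
[[[0.0015, -0.0012, 0.0004], 0], [[0.0011, -0.0014, 0.0004], 0]]
t 28.38 p [0.448  0.157  0.0926] rot [-3.082 -0.02   1.841] F [2.42 1.12 4.95] T [ 0.287 -0.565  0.024] op 0.0138
ANG -107.5 Tt 0.452 Tr 0.444
```

View pics/ac.png

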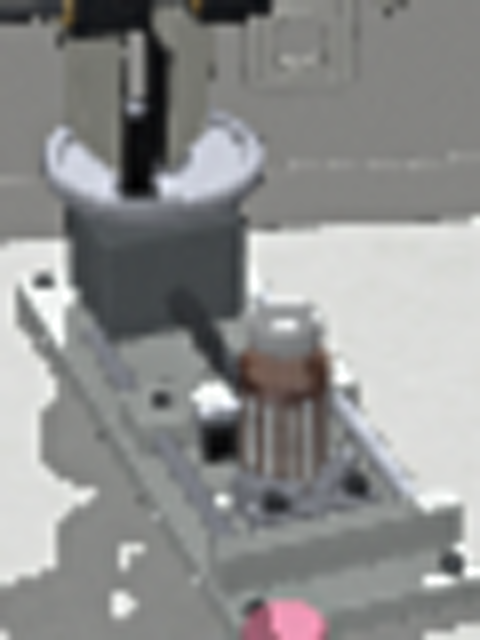

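```bash
cat > tr.py <<'E'
import cv2,numpy as np,sys
a=cv2.imread(sys.argv[1],0).astype(np.float32);b=cv2.imread(sys.argv[2],0).astype(np.float32)
def sh(x0,y0,x1,y1,m=16):
    t=a[y0:y1,x0:x1];s=b[y0-m:y1+m,x0-m:x1+m];r=cv2.matchTemplate(s,t,cv2.TM_CCOEFF_NORMED);_,v,_,l=cv2.minMaxLoc(r);return l[0]-m,l[1]-m,round(v,3)
print('vial',sh(232,340,335,480),'vlow',sh(232,400,330,480),'cap',sh(245,295,325,360),'bolt',sh(142,384,178,410),'face',sh(198,400,238,465))
E
python3 tr.py pics/aa.png pics/ab.png; python3 tr.py pics/ab.png pics/ac.png
```

```text
vial (5, 3, 0.873) vlow (7, 0, 0.692) cap (4, 8, 0.95) bolt (3, 5, 0.978) face (3, 6, 0.954)
vial (1, 2, 0.945) vlow (1, 1, 0.89) cap (1, -1, 0.874) bolt (2, 2, 0.979) face (1, 2, 0.929)
```

Emit:
carry_out(targets=[[[0.0012,-0.0015,0.0003],0]])

```text
time: 28.5
tool_pos: [0.4467, 0.1575, 0.0926]
tool_rot: [-3.083, -0.02, 1.842]
contact_force: [3.4, 1.0, 6.2]
opening: 0.0141
```

```bash
python3 -c "
from h import *
tt()
"
```

```text
t 28.5 p [0.4467 0.1575 0.0926] rot [-3.083 -0.02   1.842] F [3.38 1.01 6.18] T [ 0.092 -0.695 -0.014] op 0.0141
ANG -110.21 Tt 0.62 Tr 0.326
```

Emit:
carry_out(targets=[[[0.0012,-0.0014,0.0003],0]])

```text
time: 28.62
tool_pos: [0.4453, 0.158, 0.0926]
tool_rot: [-3.084, -0.019, 1.842]
contact_force: [2.9, 0.5, 6.6]
opening: 0.0141
```

```bash
python3 -c "
from h import *
tt();circ(-7,2,r=.0302)
from cell import eyes
cv2.imwrite('pics/ad_full.png',eyes.read_camera('side')[:,:,::-1]); crop('pics/ad_full.png','pics/ad.png',230,150,290,230,8)
tt()
"; python3 tr.py pics/ac.png pics/ad.png
```

```text
t 28.62 p [0.4453 0.158  0.0926] rot [-3.084 -0.019  1.842] F [2.94 0.51 6.6 ] T [ 0.105 -0.672 -0.005] op 0.0141
ANG -112.86 Tt 0.579 Tr 0.358
t 28.62 p [0.4453 0.158  0.0926] rot [-3.084 -0.019  1.842] F [2.94 0.51 6.6 ] T [ 0.105 -0.672 -0.005] op 0.0141
r 0.0306 ang -112.9 Ft 2.51 Fr -1.61 tilt [-0.061  0.003 -0.998]
[[[0.0015, -0.0012, 0.0004], 0], [[0.0013, -0.0013, 0.0004], 0]]
t 28.68 p [0.4451 0.1581 0.0926] rot [-3.083 -0.019  1.842] F [2.47 1.01 5.62] T [ 0.134 -0.643  0.035] op 0.0141
ANG -113.32 Tt 0.537 Tr 0.377
vial (1, 1, 0.944) vlow (0, 0, 0.933) cap (-1, -1, 0.86) bolt (2, 1, 0.979) face (1, 1, 0.991)
```

Emit:
carry_out(targets=[[[0.0012,-0.0014,0.0003],0]])

```text
time: 28.8
tool_pos: [0.4439, 0.1586, 0.0926]
tool_rot: [-3.085, -0.018, 1.842]
contact_force: [3.0, 0.6, 6.2]
opening: 0.0136
```

```bash
python3 -c "
from h import *
tt()
"
```

```text
t 28.8 p [0.4439 0.1586 0.0926] rot [-3.085 -0.018  1.842] F [2.96 0.6  6.18] T [ 0.21  -0.74  -0.003] op 0.0136
ANG -115.71 Tt 0.576 Tr 0.51
```

Emit:
carry_out(targets=[[[0.0013,-0.0013,0.0003],0]])

```text
time: 28.92
tool_pos: [0.4427, 0.1592, 0.0926]
tool_rot: [-3.086, -0.017, 1.842]
contact_force: [2.7, 1.0, 5.8]
opening: 0.0139
```

```bash
python3 -c "
from h import *
tt();circ(-7,2,r=.0302)
from cell import eyes
cv2.imwrite('pics/ae_full.png',eyes.read_camera('side')[:,:,::-1]); crop('pics/ae_full.png','pics/ae.png',230,150,290,230,8)
tt()
"; python3 tr.py pics/ac.png pics/ae.png;  python3 tr.py pics/ad.png pics/ae.png
```

```text
t 28.93 p [0.4427 0.1592 0.0926] rot [-3.086 -0.017  1.842] F [2.7  1.   5.81] T [ 0.109 -0.737  0.031] op 0.0139
ANG -118.21 Tt 0.598 Tr 0.444
t 28.93 p [0.4427 0.1592 0.0926] rot [-3.086 -0.017  1.842] F [2.7  1.   5.81] T [ 0.109 -0.737  0.031] op 0.0139
r 0.0306 ang -118.2 Ft 1.91 Fr -2.16 tilt [-0.059  0.002 -0.998]
[[[0.0016, -0.001, 0.0004], 0], [[0.0014, -0.0012, 0.0004], 0]]
t 28.98 p [0.4425 0.1593 0.0926] rot [-3.085 -0.018  1.842] F [2.64 0.63 5.25] T [ 0.143 -0.68   0.02 ] op 0.0138
ANG -118.6 Tt 0.528 Tr 0.451
vial (1, 1, 0.929) vlow (0, 1, 0.888) cap (1, -7, 0.894) bolt (0, 1, 0.925) face (2, 1, 0.99)
vial (0, 0, 0.952) vlow (0, 0, 0.921) cap (-1, -2, 0.844) bolt (-1, 1, 0.943) face (1, 0, 0.997)
```

View pics/ae.png

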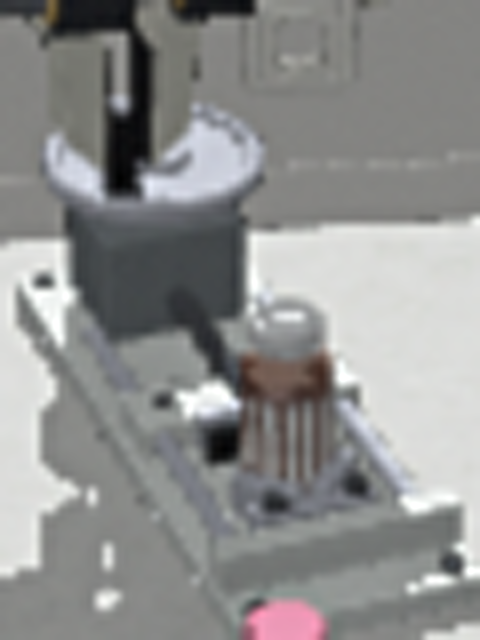

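Emit:
carry_out(targets=[[[0.0014,-0.0012,0.0003],0]])

```text
time: 29.1
tool_pos: [0.4415, 0.16, 0.0926]
tool_rot: [-3.086, -0.017, 1.842]
contact_force: [2.2, -0.1, 5.9]
opening: 0.0138
```

```bash
python3 -c "
from h import *
tt()
"
```

```text
t 29.1 p [0.4415 0.16   0.0926] rot [-3.086 -0.017  1.842] F [ 2.23 -0.09  5.94] T [-0.007 -0.671 -0.01 ] op 0.0138
ANG -120.94 Tt 0.579 Tr 0.339
```

Emit:
carry_out(targets=[[[0.0015,-0.0012,0.0003],0]])

```text
time: 29.22
tool_pos: [0.4404, 0.1607, 0.0926]
tool_rot: [-3.088, -0.016, 1.843]
contact_force: [3.5, -1.2, 5.4]
opening: 0.0143
```

```bash
python3 -c "
from h import *
tt();circ(-7,2,r=.0304)
"
```

```text
t 29.23 p [0.4404 0.1607 0.0926] rot [-3.088 -0.016  1.843] F [ 3.47 -1.19  5.42] T [-0.049 -0.714  0.003] op 0.0143
ANG -123.39 Tt 0.623 Tr 0.352
t 29.23 p [0.4404 0.1607 0.0926] rot [-3.088 -0.016  1.843] F [ 3.47 -1.19  5.42] T [-0.049 -0.714  0.003] op 0.0143
r 0.0306 ang -123.4 Ft 3.55 Fr -0.92 tilt [-0.056  0.001 -0.998]
[[[0.0016, -0.001, 0.0004], 0], [[0.0015, -0.0011, 0.0004], 0]]
```

Emit:
carry_out(targets=[[[0.0015,-0.0011,0.0003],0]])

```text
time: 29.35
tool_pos: [0.4394, 0.1613, 0.0926]
tool_rot: [-3.089, -0.014, 1.843]
contact_force: [2.9, -0.3, 6.0]
opening: 0.014
```

```bash
python3 -c "
from h import *
from cell import eyes
tt();circ(-7,2,r=.0304)
cv2.imwrite('pics/af_full.png',eyes.read_camera('side')[:,:,::-1]); crop('pics/af_full.png','pics/af.png',230,150,290,230,8)
tt()
"; python3 tr.py pics/ac.png pics/af.png;  python3 tr.py pics/ae.png pics/af.png
```

```text
t 29.35 p [0.4394 0.1613 0.0926] rot [-3.089 -0.014  1.843] F [ 2.91 -0.32  6.04] T [-0.087 -0.764 -0.024] op 0.014
ANG -125.58 Tt 0.672 Tr 0.374
t 29.35 p [0.4394 0.1613 0.0926] rot [-3.089 -0.014  1.843] F [ 2.91 -0.32  6.04] T [-0.087 -0.764 -0.024] op 0.014
r 0.0306 ang -125.6 Ft 2.56 Fr -1.43 tilt [-0.055 -0.    -0.998]
[[[0.0016, -0.0009, 0.0004], 0], [[0.0015, -0.001, 0.0004], 0]]
t 29.4 p [0.4393 0.1614 0.0926] rot [-3.088 -0.014  1.843] F [ 3.12 -0.26  5.36] T [-0.059 -0.731  0.012] op 0.0138
ANG -125.89 Tt 0.627 Tr 0.381
vial (1, 1, 0.924) vlow (1, 1, 0.866) cap (-1, -6, 0.788) bolt (-2, 2, 0.792) face (1, 2, 0.985)
vial (0, 0, 0.966) vlow (0, 0, 0.927) cap (0, 0, 0.799) bolt (-3, 1, 0.919) face (0, 0, 0.994)
```

Emit:
carry_out(targets=[[[0.0015,-0.001,0.0003],0]])

```text
time: 29.52
tool_pos: [0.4385, 0.162, 0.0926]
tool_rot: [-3.09, -0.013, 1.843]
contact_force: [3.3, -1.7, 5.5]
opening: 0.014
```

```bash
python3 -c "
from h import *
tt();circ(-6,2,r=.0304)
"
```

```text
t 29.52 p [0.4385 0.162  0.0926] rot [-3.09  -0.013  1.843] F [ 3.27 -1.73  5.48] T [-0.203 -0.766  0.014] op 0.014
ANG -127.67 Tt 0.731 Tr 0.307
t 29.52 p [0.4385 0.162  0.0926] rot [-3.09  -0.013  1.843] F [ 3.27 -1.73  5.48] T [-0.203 -0.766  0.014] op 0.014
r 0.0306 ang -127.7 Ft 3.64 Fr -0.63 tilt [-0.053 -0.001 -0.999]
[[[0.0014, -0.0008, 0.0004], 0], [[0.0013, -0.0008, 0.0004], 0]]
```

Emit:
carry_out(targets=[[[0.0015,-0.001,0.0003],0]])

```text
time: 29.65
tool_pos: [0.4378, 0.1626, 0.0926]
tool_rot: [-3.091, -0.012, 1.843]
contact_force: [3.0, -1.0, 5.8]
opening: 0.0141
```

```bash
python3 -c "
from h import *
from cell import eyes
tt();circ(-6,2,r=.0304)
cv2.imwrite('pics/ag_full.png',eyes.read_camera('side')[:,:,::-1]); crop('pics/ag_full.png','pics/ag.png',230,150,290,230,8)
tt()
"; python3 tr.py pics/ae.png pics/ag.png;  python3 tr.py pics/af.png pics/ag.png
```

```text
t 29.65 p [0.4378 0.1626 0.0926] rot [-3.091 -0.012  1.843] F [ 3.03 -1.01  5.84] T [-0.208 -0.735  0.02 ] op 0.0141
ANG -129.44 Tt 0.7 Tr 0.306
t 29.65 p [0.4378 0.1626 0.0926] rot [-3.091 -0.012  1.843] F [ 3.03 -1.01  5.84] T [-0.208 -0.735  0.02 ] op 0.0141
r 0.0306 ang -129.4 Ft 2.98 Fr -1.14 tilt [-0.052 -0.002 -0.999]
[[[0.0014, -0.0007, 0.0004], 0], [[0.0014, -0.0008, 0.0004], 0]]
t 29.7 p [0.4377 0.1627 0.0926] rot [-3.091 -0.012  1.843] F [ 4.78 -0.55  5.45] T [-0.226 -0.794  0.024] op 0.0138
ANG -129.69 Tt 0.755 Tr 0.333
vial (0, 0, 0.954) vlow (0, 0, 0.915) cap (0, -2, 0.811) bolt (-3, 1, 0.864) face (0, 1, 0.991)
vial (0, 0, 0.988) vlow (0, 0, 0.983) cap (0, 1, 0.903) bolt (0, 0, 0.967) face (0, 0, 0.998)
```

Emit:
carry_out(targets=[[[0.0013,-0.0008,0.0003],0]])

```text
time: 29.82
tool_pos: [0.4372, 0.163, 0.0926]
tool_rot: [-3.092, -0.01, 1.844]
contact_force: [4.5, -1.2, 4.5]
opening: 0.0136
```

```bash
python3 -c "
from h import *
from cell import eyes
tt()
for k in range(6): eyes.read_camera('side'); tt()
"
```

```text
t 29.82 p [0.4372 0.163  0.0926] rot [-3.092 -0.01   1.844] F [ 4.49 -1.23  4.49] T [-0.136 -0.863 -0.   ] op 0.0136
ANG -130.76 Tt 0.743 Tr 0.46
t 29.88 p [0.4372 0.1631 0.0926] rot [-3.092 -0.01   1.844] F [ 3.83 -1.64  5.17] T [-0.191 -0.826 -0.032] op 0.0134
ANG -130.96 Tt 0.749 Tr 0.397
t 29.93 p [0.4372 0.1631 0.0926] rot [-3.092 -0.01   1.844] F [ 3.51 -0.87  5.14] T [-0.142 -0.863  0.025] op 0.0139
ANG -130.93 Tt 0.745 Tr 0.459
t 29.98 p [0.4372 0.1631 0.0926] rot [-3.092 -0.011  1.844] F [ 4.11 -1.15  5.71] T [-0.112 -0.738 -0.032] op 0.0138
ANG -130.96 Tt 0.631 Tr 0.399
t 30.02 p [0.4372 0.1631 0.0925] rot [-3.092 -0.011  1.844] F [ 3.81 -1.69  4.83] T [-0.174 -0.781  0.03 ] op 0.014
ANG -130.91 Tt 0.704 Tr 0.38
t 30.07 p [0.4372 0.1631 0.0926] rot [-3.092 -0.011  1.844] F [ 3.01 -1.75  5.72] T [-0.079 -0.791  0.015] op 0.0138
ANG -130.91 Tt 0.649 Tr 0.458
t 30.12 p [0.4372 0.1631 0.0926] rot [-3.092 -0.011  1.844] F [ 3.2  -1.19  5.43] T [-0.131 -0.775  0.055] op 0.014
ANG -130.91 Tt 0.672 Tr 0.409
```

Emit:
carry_out(targets=[[[0,0,0],0]])

```text
time: 30.25
tool_pos: [0.4374, 0.1628, 0.0926]
tool_rot: [-3.093, -0.01, 1.844]
contact_force: [2.0, 1.8, 3.8]
opening: 0.0136
```

```bash
python3 -c "
from h import *
tt()
"
```

```text
t 30.25 p [0.4374 0.1628 0.0926] rot [-3.093 -0.01   1.844] F [2.02 1.76 3.75] T [ 0.34  -0.594 -0.007] op 0.0136
ANG -130.24 Tt 0.234 Tr 0.643
```

Emit:
carry_out(targets=[[[0,0,0],0],[[0,0,0],0],[[0,0,0],0]], fingers=0.4)

```text
time: 30.62
tool_pos: [0.4341, 0.1619, 0.0908]
tool_rot: [-3.084, -0.01, 1.844]
contact_force: [-0.3, 0.5, -1.5]
opening: 0.0392
```

```bash
python3 -c "
from h import *
tt()
from cell import eyes
cv2.imwrite('pics/ah_full.png',eyes.read_camera('side')[:,:,::-1]); crop('pics/ah_full.png','pics/ah.png',230,130,290,230,6)
go([.4374,.1628,.19],n=4)
"
```

```text
t 30.62 p [0.4341 0.1619 0.0908] rot [-3.084 -0.01   1.844] F [-0.26  0.55 -1.52] T [-0.016 -0.157 -0.063] op 0.0392
ANG -133.57 Tt 0.125 Tr 0.096
t 30.68 p [0.434  0.1619 0.0908] rot [-3.084 -0.01   1.844] F [-0.64 -0.58  0.58] T [-0.018 -0.142 -0.002] op 0.0434
tilt [-0.058 -0.006 -0.998] each of 4 : [0.0002, -0.0006, -0.0248] 0
```

View pics/ah.png

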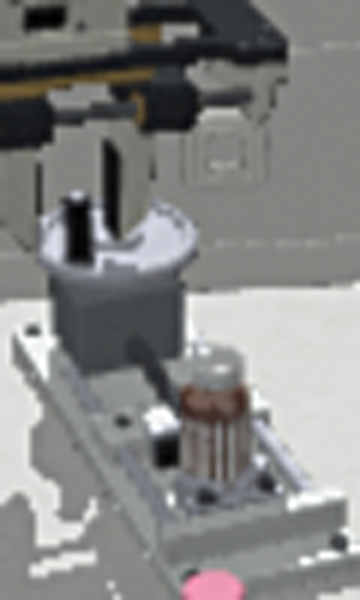

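Emit:
carry_out(targets=[[[0,-0.0005,-0.02],0],[[0,-0.001,-0.03],0],[[0,-0.001,-0.03],0],[[0,-0.001,-0.03],0],[[0,0,0],0]])

```text
time: 31.3
tool_pos: [0.4352, 0.1612, 0.2023]
tool_rot: [-3.078, -0.01, 1.844]
contact_force: [-0.3, 0.7, 0.3]
opening: 0.0551
```

Emit:
carry_out(targets=[[[-0.04,0,-0.01],0],[[-0.04,-0.003,-0.01],0],[[-0.02,0,0],0],[[0,0,0],0]])

```text
time: 31.8
tool_pos: [0.4586, 0.0621, 0.2176]
tool_rot: [-3.07, -0.012, 1.846]
contact_force: [0.3, -0.0, 0.2]
opening: 0.0549
```

```bash
python3 -c "
from h import *
from cell import eyes
import pickle
st()
i=eyes.camera_info('wrist'); im=eyes.read_camera('wrist'); cv2.imwrite('pics/ai.png',im[:,:,::-1]); pickle.dump(i,open('ai.pkl','wb'))
cv2.imwrite('pics/aj.png',eyes.read_camera('side')[:,:,::-1]); crop('pics/aj.png','pics/aj2.png',230,150,290,230,8)
"; python3 tr.py pics/ag.png pics/aj2.png
```

```text
t 31.8 p [0.4586 0.0621 0.2176] rot [-3.07  -0.012  1.846] F [ 0.26 -0.01  0.17] T [ 0.051 -0.144 -0.028] op 0.0549
vial (0, 0, 0.965) vlow (0, 1, 0.95) cap (8, 16, 0.774) bolt (4, 0, 0.77) face (0, 0, 0.997)
```

View pics/ai.png

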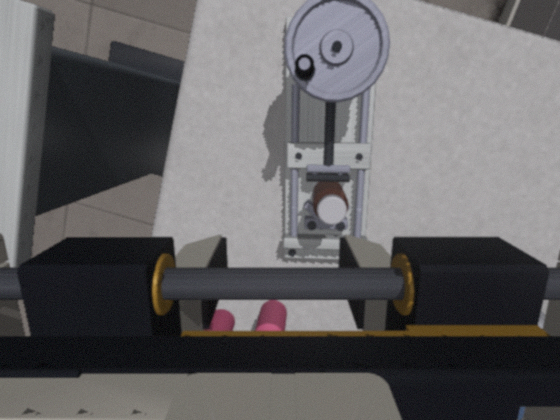

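View pics/aj.png

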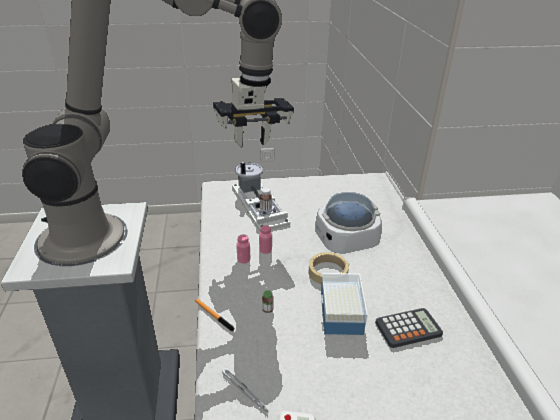

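```bash
python3 - <<'E'
from h import *
import pickle
i=pickle.load(open('ai.pkl','rb'))
h=unproj(i,304.5,63.5,.113);w=unproj(i,337,48,.078);print(h,w,np.degrees(np.arctan2(h[1]-w[1],h[0]-w[0])))
crop('pics/ai.png','pics/ai2.png',280,20,385,260,3)
def sc(u,v,z): p=unproj(i,u,v,z);d=p-SO;return (d@SX).round(4),(d@SY).round(4)
print('bolts',sc(298.5,156,.03),sc(359.5,156,.03))
E
```

```text
[0.43752466 0.16306759 0.113     ] [0.45733782 0.18532303 0.078     ] -131.67745490191274
bolts (np.float64(-0.03), np.float64(-0.0047)) (np.float64(0.0301), np.float64(-0.0042))
```

View pics/ai2.png

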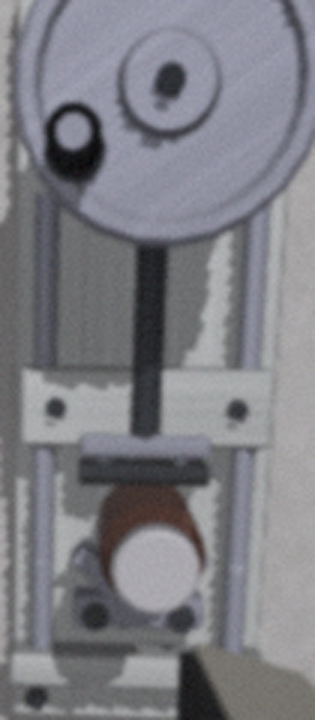

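```bash
python3 -c "
from cell import order
print(order.hand_in())"
```

```text
the job is handed in; nothing more can be done
None
```

The job is handed in at about 32 s: the vial stands in the V and is nipped. My best estimate of the nip is 6 to 10 N, because it could not be measured directly.

- **Opening:** I wound the wheel about 326° anticlockwise. By picture the jaw ended roughly 1–2 mm from fully open.
- **Placing:** I stood the vial on the bed about 11 mm from the seat toward the wheel. The tool had drifted about 3° off vertical by then, so the vial went down slightly tilted. It stood upright once released.
- **Winding in:** I turned the wheel about 254° clockwise. The slack came up, the face pushed the vial into the V, and contact showed at roughly 22.5 mm of jaw travel. I turned about 10° further, then released the handle without turning it back.

**Last checks**
- The handle is still at about −131° after release, so the wheel did not move when I let go.
- Jaw travel by picture agrees with the wheel angle: 21.9 mm against 22 mm since opening.
- The vial stayed put through the last turns and after I withdrew, and the arm touches nothing.
- The pink vials, small vial, tape and pen look unmoved in the side picture.

**Where the force estimates disagree**
- The held handle force averaged 3.7 N. Against the 2.4 N running drag I measured, that gives about 6.5 N of nip; against the stated 2 N it gives about 8.5 N.
- The wheel angle past contact points to as much as 10 N, and the rise in wrist torque to somewhat less, about 5–7 N.
- Single force readings were noisy, by about 0.7 N.

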